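# Set up the stirring bench

## Task

Set up the bench for a stirring run: stand the conical flask on top of the stirrer, the small beaker on the mat in front of the stirrer, the petri dish on the mat in front of the timer, and the small brown bottle on the mat behind the tip box. Centre each thing well on its place, keep everything upright, and do not shift the timer or the tip box.

Things in the scene. Friction and masses are not known exactly. Their poses are not given: they have to be found in the camera images.
- flask: Conical glass flask, 63 mm across the base, 105 mm tall, to the left or right of the row of stirrer, timer and tip box (not one at the far right); about 0.1 kg. For contact a plain cone: 28 mm across at the rim, 33 mm 15 mm below it, 38 mm 30 mm below it. Grasp it about 15 mm below the rim, at any yaw. Origin: centre of the underside; z points up.
- beaker: Small empty glass beaker, the one standing on the table to the left or right of the row of stirrer, timer and tip box (not those at the back or on the equipment at the far right), 52 mm tall, open at the top, about 44 mm across its x axis, which is the good grasp; a pouring lip on its +y side makes it 50 mm along y. Origin: centre of the underside; z points up.
- bottle: Small brown reagent bottle with black screw cap, 100 mm tall, body 44 mm in diameter, cap 26 mm in diameter forming the top 24 mm (does not come off); about 0.14 kg; the one standing to the left or right of the row of stirrer, timer and tip box, not those at the back by the basket. Can be gripped by the cap from above. Origin: centre of the underside; z points up.
- dish: Clear closed petri dish, 60 mm in diameter, 14 mm tall, lying flat; grasp across the rim at any yaw. Origin: centre of the underside; z points up.
- stirrer: Magnetic stirrer, fixed: white box 100 x 100 mm with a knob and small dark display on its front (its -x side, facing the robot), and on top a round aluminium plate 86 mm in diameter, centred, whose top is 48 mm above the origin. The knob stands out 10 mm in front. Origin: centre of the underside, on the table. It may be turned up to about 0.2 rad.
- timer: White bench timer with three buttons on top, 62 (x) x 66 (y) x 22 mm, lying loose on the table with its front (-x) towards the robot; must not be shifted. Origin: centre of the underside; z points up.
- tip_box: Blue pipette tip box with clear lid, shut, the one in a row with the stirrer and the timer (not the one at the far right by the centrifuge), 80 (x) x 112 (y) x 68 mm tall, loose on the table with its front (-x) towards the robot; must not be shifted. Origin: centre of the underside; z points up.
- mat_stirrer: Dark grey-black round rubber mat, 76 mm diameter, 4 mm thick, fixed to the table. Three look alike; this is the one directly in front of the stirrer (on the robot's side of it), about 123 mm from the stirrer's centre. Origin: centre of its underside; its top is 4 mm above that.
- mat_timer: Dark grey-black round rubber mat, 76 mm diameter, 4 mm thick, fixed to the table. Three look alike; this is the one directly in front of the timer (on the robot's side of it), about 108 mm from the timer's centre. Origin: centre of its underside; its top is 4 mm above that.
- mat_tip_box: Dark grey-black round rubber mat, 76 mm diameter, 4 mm thick, fixed to the table. Three look alike; this is the one directly behind the tip box (on the side away from the robot), about 106 mm from the box's centre. Origin: centre of its underside; its top is 4 mm above that.
Mind the look-alikes: they are no part of the job. Leave any red look-alike of the flask alone. What is shaped like the bottle but turquoise or yellow is not meant.

How it is judged:
By the outcome, as a careful person would: the job done as asked, in the order asked, and still so for the second after the job is handed in, with the robot touching nothing.
It also fails if it takes over 128 s, if anything falls off the work surface, if the arm or the gripper's body presses on something with over 40 N, if the wrist force passes 120 N, or if a joint passes its speed limit or range.

## Robot

A 7-joint arm with a two-finger parallel gripper is mounted at the origin on a cart in front of the work surface, level with it; the furniture and walls round the work are solid. World frame = base frame: x ahead of the robot, y to its left, z up, the work surface at z = 0. Lengths are in m, angles in rad, forces in N, time in s.
With the tool pointing down it reaches from about 0.4 to 0.85 m from the base axis. Payload 10.4 kg.
Tool frame: the origin (TCP) lies on the centre line of the jaws, within the pads' length; the fingertips stand 17 mm ahead of it and the grasp point (between the pads) lies 2 mm behind it; z points along the fingers, y is the line along which they close (so a half turn about z gives the same grasp; the last joint's range is limited). The gripper opens to 85 mm and grips with 20 to 120 N. Pads are 22 mm wide; open, the fingers measure 114 mm over their backs; the gripper's body (76 mm by 85 mm) begins 54 mm behind the grasp point. The pads swing forward as they close: fully open they stand 13 mm farther back than shut.
Start: joints at [1.295, 0.332, -0.065, 1.46, 0.022, 1.35, -0.088], TCP at [0.156, -0.605, 0.248] pointing down, gripper open.
Joint ranges: [-2.6, 2.6], [-0.5, 2.12], [-1.47, 1.34], [0.16, 2.42], [-1.27, 4.41], [0.06, 2.06], [-2.6, 2.6]. Speed limits (rad/s): [2.22, 2.22, 2.79, 2.79, 3.14, 3.14, 3.14].

## Interface

Orientations are given as a unit quaternion [x, y, z, w].
In Python, from workcell import get_obs, optics, job gives the robot as it stands. The module is installed in compiled form; this text tells all that it offers.
- The arm moves only by the tool send_rows, never from a script. Its argument "plan" is a list that holds one entry, the list of rows, each a list of 7 numbers: the turn, a rotation vector about the tool's x, y, z in units of 1.5 rad (1.0 is 1.5 rad), then the shift along the tool's x, y, z in units of 20 cm (1.0 is 20 cm), then the opening, from 0 (shut) to 1 (fully open). A call has 1 to 20 rows; each row shifts and turns the commanded pose from where the row before left it, along the tool's axes as they then stand; what a row does not reach is not made up. A row lasts 1/12 s, in which the tool goes at most 41.7 mm and 7.16 degrees, less where a joint would pass 70% of its speed; a pose out of reach is approached as far as the arm can. A call with a number of a shift or a turn outside -1 to 1 is refused whole. A call with a gripper value outside its range is refused whole. The fingers move at their own pace and stop on an object; "squeeze" is the grip in N (left out, the last holds). Time passes only in rows, so rows that do not move let the fingers close. It gives the time, the measured TCP pose, the force, the opening and the grip force at its end, in the units of the state.
- get_obs(): the state, without advancing time (a new reading comes with each control period).
- optics.camera(name): name is "scene" or "top" or "wrist"; returns the picture (384x512x3 uint8, red, green, blue); there is no depth.
- optics.get_calibration(name): a dict with "intrinsics" (3x3 intrinsics, pixels), "world_from_camera" (4x4, takes a point from camera to world coordinates); the wrist camera has in their place "T_tool_cam" (4x4, takes a point from camera to tool coordinates, whose origin is the TCP and whose axes are the flange's). Camera axes: x right, y up, looking along -z (the intrinsics and any distortion apply to the point x, -y, -z); pixel columns grow to the right and rows downward; lengths in m; the calibration is good to about 2 mm. The wrist camera is an equidistant fisheye: a pixel r from the principal point sees the ray r / f radians off the axis. A picture is of the moment at which its call begins: read the wrist's pose just before it. get_calibration takes no time and is no camera call.
- job.hand_in(): hands the job in; it is judged then, once.
The state is a dict: "clock": time; "joint_pos": joint angles; "joint_velocities": joint speeds; "tau": joint torques, N m; "position": TCP position; "ee_rot": TCP orientation; "ft_force": force on the tool from outside, world axes, zero at the start; "torque": the same for the moment, N m; "grip_width": opening from 0.0 (shut) to 1.0 (fully open); "grasp_force": force on a finger pad.
Only numpy, scipy, OpenCV 4.12 (cv2) and the standard library are available. Lean on these libraries where they do the work, as an engineer would, in place of code of your own. Each camera call takes 0.05 s, during which the arm holds its last target. There are 200 camera calls.

## Working session

There is one attempt and no reset: what is moved stays moved. The work goes in short steps, Python scripts to look and compute and a tool call to move; the robot and the scene stay as the last step left them, time stands still between calls to the robot, and variables do not carry over. Pictures are saved under pics/ and viewed, at most 14 in all, crops included, and the job is handed in when it is done.

Besides the shell and the picture viewer there is one more tool, called after ">>>" by a JSON object that holds its "fn" and its "kwargs". send_rows: Moves the arm, as the interface text tells. Its arguments: {"type":"object","properties":{"plan":{"type":"array"},"squeeze":{"type":"number"}},"required":["plan"]}

```bash
mkdir -p pics; python3 - <<'E'
from workcell import get_obs, optics
import cv2, numpy as np
print(get_obs())
for n in ("scene","top"):
    im=optics.camera(n); cv2.imwrite(f"pics/{n}0.png",cv2.cvtColor(im,cv2.COLOR_RGB2BGR))
    cv2.imwrite(f"pics/{n}0b.png",cv2.resize(cv2.cvtColor(im,cv2.COLOR_RGB2BGR),(800,600),interpolation=cv2.INTER_CUBIC))
for n in ("scene","top","wrist"): print(n,{k:np.round(v,4).tolist() if not isinstance(v,str) else v for k,v in optics.get_calibration(n).items()})
E
```

```text
{'clock': 0.0, 'joint_pos': array([ 1.29539548,  0.33285621, -0.0647239 ,  1.46094705,  0.02162253,
        1.34990065, -0.08849566]), 'joint_velocities': array([-0.00057647, -0.00061529, -0.00020622, -0.00018239, -0.00089112,
        0.0006788 ,  0.00015231]), 'tau': array([ 1.69776802e-03, -6.25452232e+01,  5.02114103e-02, -3.91620684e+01,
        1.63361948e-02,  9.61557264e-03, -5.38534073e-05]), 'position': array([ 0.15623682, -0.60479126,  0.24752303]), 'ee_rot': array([ 9.92018508e-01,  1.26090364e-01, -1.28992933e-04, -6.95496583e-04]), 'ft_force': array([0.30990518, 0.08994392, 0.42439284]), 'torque': array([0.01951067, 0.01808302, 0.01528221]), 'grasp_force': 0.0, 'grip_width': 0.9911747051655978}
scene {'intrinsics': [[444.3732, 0.0, 254.0468], [0.0, 444.3732, 195.7971], [0.0, 0.0, 1.0]], 'world_from_camera': [[-0.5689, 0.511, -0.6444, -0.4974], [-0.8223, -0.3674, 0.4345, 0.7097], [-0.0147, 0.7771, 0.6292, 1.0404], [0.0, 0.0, 0.0, 1.0]]}
top {'intrinsics': [[439.6641, 0.0, 259.0589], [0.0, 439.6641, 193.8369], [0.0, 0.0, 1.0]], 'world_from_camera': [[0.0278, 0.9955, -0.0904, 0.4416], [-0.9994, 0.0294, 0.0161, 0.033], [0.0187, 0.0899, 0.9958, 1.3256], [0.0, 0.0, 0.0, 1.0]]}
wrist {'intrinsics': [[297.3186, 0.0, 256.6539], [0.0, 297.3186, 187.3], [0.0, 0.0, 1.0]], 'T_tool_cam': [[-0.0007, 0.9474, 0.32, 0.0826], [1.0, 0.0006, 0.0004, -0.0011], [0.0002, 0.32, -0.9474, -0.1253], [0.0, 0.0, 0.0, 1.0]]}
```

View pics/top0b.png

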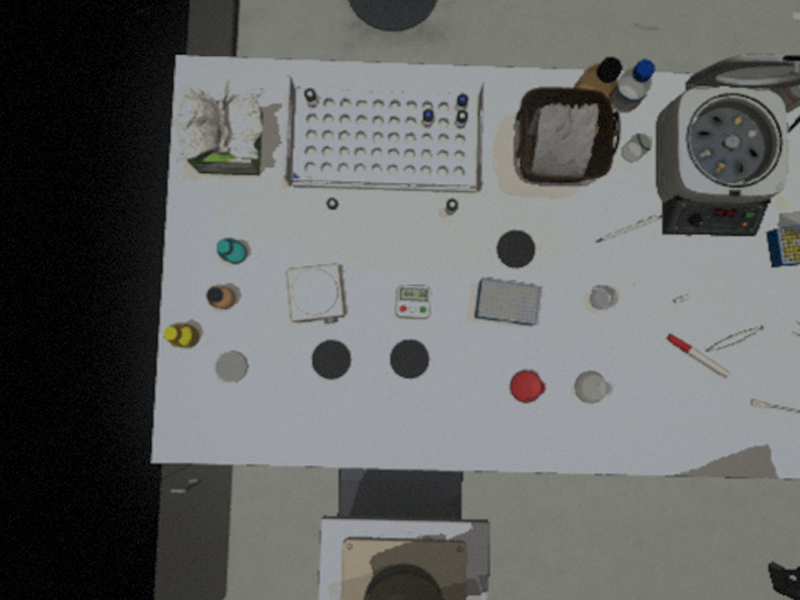

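View pics/scene0b.png

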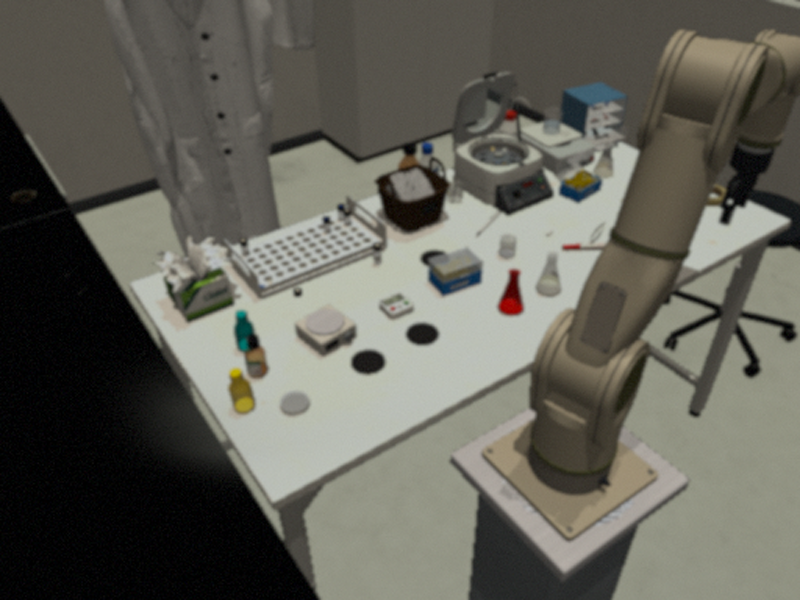

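The top view, in pixels scaled to 800 wide, shows:
- **To be moved:** brown bottle (221,296), dish (231,366), beaker (602,297) and clear flask (592,386).
- **Mats:** (331,359), (409,358) and (516,248).
- **Row:** stirrer (315,292), timer (413,302) and tip box (508,301).

Next I'll measure these at finer scale.

```bash
cat > h.py <<'E'
import numpy as np, cv2
from workcell import get_obs, optics
from scipy.spatial.transform import Rotation as R
def ray(n,u,v):
    c=optics.get_calibration(n);K=c["intrinsics"];T=np.array(c["world_from_camera"])
    d=np.array([(u-K[0][2])/K[0][0],-(v-K[1][2])/K[1][1],-1.]);return T[:3,3],T[:3,:3]@d
def plane(n,u,v,z):
    o,d=ray(n,u,v);return (o+d*(z-o[2])/d[2])[:2]
def proj(n,p):
    c=optics.get_calibration(n);K=np.array(c["intrinsics"]);T=np.array(c["world_from_camera"])
    q=T[:3,:3].T@(np.array(p)-T[:3,3]);return K[0,0]*q[0]/-q[2]+K[0,2],K[1,1]*-q[1]/-q[2]+K[1,2]
E
python3 - <<'E'
from h import *
im=cv2.imread("pics/top0.png");g=cv2.cvtColor(im,cv2.COLOR_BGR2GRAY);hsv=cv2.cvtColor(im,cv2.COLOR_BGR2HSV)
m=(g<60).astype(np.uint8)
n,l,s,c=cv2.connectedComponentsWithStats(m)
for i in range(1,n):
    if 20<s[i,4]<900: print("dark",c[i].round(1),s[i].tolist(),plane("top",*c[i],.004).round(4))
S=6
def crop(x0,y0,x1,y1): return cv2.resize(im[y0:y1,x0:x1],None,fx=S,fy=S,interpolation=cv2.INTER_CUBIC)
a=crop(100,140,165,250);b=crop(350,175,410,265)
for k,(q,x0,y0) in {"a":(a,100,140),"b":(b,350,175)}.items():
    for x in range(0,q.shape[1]//S,10): cv2.putText(q,str(x+x0),(x*S,8),0,.3,(0,0,255));cv2.line(q,(x*S,0),(x*S,q.shape[0]),(0,0,255),1) if 0 else None
    for y in range(0,q.shape[0]//S,10): cv2.putText(q,str(y+y0),(0,y*S+4),0,.3,(0,0,255))
out=np.zeros((max(a.shape[0],b.shape[0])+0,a.shape[1]+b.shape[1],3),np.uint8);out[:a.shape[0],:a.shape[1]]=a;out[:b.shape[0],a.shape[1]:]=b
out=out[:600] if out.shape[0]<=600 else cv2.resize(out,None,fx=600/out.shape[0],fy=600/out.shape[0])
cv2.imwrite("pics/zoom1.png",out);print(out.shape)
# expected vs scene: dish by saturation/grey
E
```

```text
dark [250.9   7.8] [223, 0, 56, 20, 828] [1.1467 0.0535]
dark [475.3  48.4] [439, 36, 73, 34, 566] [ 1.0404 -0.6545]
dark [411.2  45.2] [405, 38, 14, 15, 144] [ 1.0433 -0.4519]
dark [198.4  61.2] [195, 57, 7, 8, 26] [0.9682 0.2108]
dark [295.5  64.2] [293, 61, 6, 7, 33] [ 0.9692 -0.0901]
dark [424.2  91.8] [420, 63, 14, 62, 341] [ 0.8949 -0.492 ]
dark [492.3  73.7] [481, 63, 19, 25, 33] [ 0.9602 -0.7068]
dark [481.   83.6] [448, 64, 49, 52, 474] [ 0.927  -0.6708]
dark [273.5  73.9] [271, 71, 6, 7, 33] [ 0.9356 -0.0228]
dark [295.4  74.6] [293, 71, 6, 8, 25] [ 0.9359 -0.0904]
dark [458.3  76.8] [455, 74, 8, 7, 38] [ 0.9464 -0.5997]
dark [450.1  85.4] [446, 83, 9, 6, 32] [ 0.9179 -0.5733]
dark [164.9  92. ] [163, 88, 4, 9, 26] [0.8669 0.3094]
dark [481.5  97.6] [479, 94, 7, 8, 32] [ 0.8825 -0.6714]
dark [141.4 105.5] [121, 96, 45, 16, 175] [0.8221 0.379 ]
dark [472.5 106.6] [470, 103, 6, 8, 39] [ 0.8528 -0.6428]
dark [469.6 123.4] [467, 122, 6, 4, 23] [ 0.7993 -0.6329]
dark [495.2 158.9] [491, 147, 11, 24, 153] [ 0.6908 -0.7104]
dark [329.8 159. ] [318, 148, 24, 23, 429] [ 0.6746 -0.2011]
dark [145.4 158.9] [140, 153, 9, 13, 29] [0.6575 0.3584]
dark [137.  188.4] [133, 184, 10, 10, 74] [0.5671 0.379 ]
dark [211.6 229.7] [200, 218, 24, 24, 450] [0.4499 0.1506]
dark [261.6 229.4] [250, 218, 24, 24, 451] [0.4549 0.001 ]
dark [502.3 371.4] [492, 360, 20, 24, 318] [ 0.0584 -0.7182]
(600, 682, 3)
```

View pics/zoom1.png

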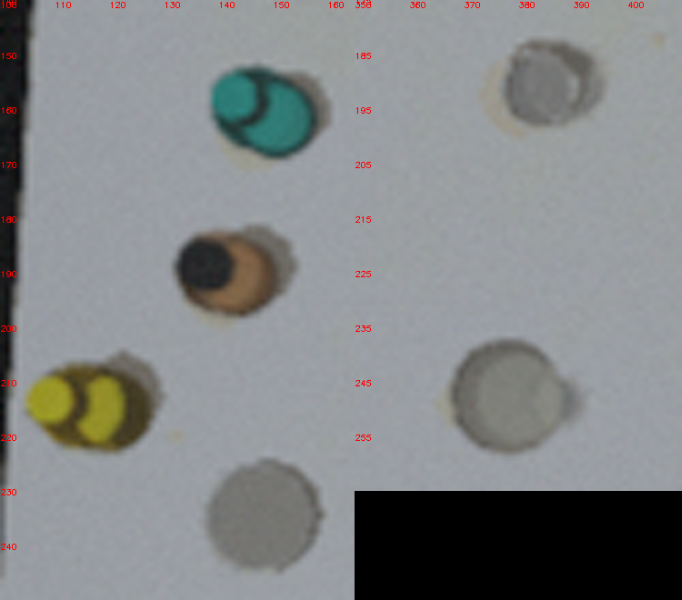

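The zoom shows, in top-camera pixels, the bottle cap at (137.6,188.4), the dish at (148.6,234.4), the flask base at (378.1,247.6), and the beaker base at about (384,191) with its rim leaning right. I'll work out positions and the first move.

```bash
cat >> h.py <<'E'
def pose():
    o=get_obs();r=R.from_quat(o["ee_rot"]);return np.array(o["position"]),r,o
def go(x,y,z,psi=0.):
    p,r,o=pose();X=r.as_matrix()[:,0];now=np.arctan2(X[1],X[0])
    t=(np.pi+psi-now+0)%(2*np.pi)-np.pi
    G=R.from_euler("z",psi)*R.from_euler("x",np.pi)
    rv=(r.inv()*G).as_rotvec()/1.5
    print("turn",rv.round(3),"shift after turn",(G.inv().apply(np.array([x,y,z])-p)/.2).round(3))
def wcap(name):
    p,r,o=pose();im=optics.camera("wrist");cv2.imwrite(f"pics/{name}.png",im[:,:,::-1]);np.savez(f"pics/{name}.npz",p=p,q=r.as_quat());return im[:,:,::-1].copy()
def wray(name,u,v):
    d=np.load(f"pics/{name}.npz");c=optics.get_calibration("wrist");K=c["intrinsics"];T=np.array(c["T_tool_cam"])
    a,b=u-K[0][2],v-K[1][2];rr=np.hypot(a,b)+1e-9;t=rr/K[0][0]
    k=np.array([np.sin(t)*a/rr,-np.sin(t)*b/rr,-np.cos(t)]);r=R.from_quat(d["q"])
    return d["p"]+r.apply(T[:3,3]),r.apply(T[:3,:3]@k)
def wplane(name,u,v,z):
    o,d=wray(name,u,v);return (o+d*(z-o[2])/d[2])[:2]
def wproj(name,P):
    d=np.load(f"pics/{name}.npz");c=optics.get_calibration("wrist");K=c["intrinsics"];T=np.array(c["T_tool_cam"])
    q=T[:3,:3].T@(R.from_quat(d["q"]).inv().apply(np.array(P)-d["p"])-T[:3,3]);s=np.hypot(q[0],q[1]);t=np.arctan2(s,-q[2])
    return K[0][2]+K[0][0]*t*q[0]/s,K[1][2]-K[0][0]*t*q[1]/s
E
python3 - <<'E'
from h import *
for n,u,v,z in [("bottle",137.3,188.4,.1),("dish",148.6,234.4,.014),("flask",378.1,247.6,0.),("beaker",384,191.1,0),("stirrer",202.2,186.2,.048),("timer",264.5,193,.022),("tipbox",325.5,193,.068)]: print(n,plane("top",u,v,z).round(4))
f=plane("top",378.1,247.6,0);go(f[0]-.06,f[1],.25)
E
```

```text
bottle [0.5581 0.3531]
dish [0.4307 0.3351]
flask [ 0.4102 -0.3511]
beaker [ 0.5816 -0.3685]
stirrer [0.5751 0.1788]
timer [ 0.563  -0.0041]
tipbox [ 0.5639 -0.1786]
turn [-0.001  0.     0.169] shift after turn [ 0.97  -1.269 -0.012]
```

>>> {"fn": "send_rows", "kwargs": {"plan": [[[0,0,0.057,0,0,0,1],[0,0,0.056,0,0,0,1],[0,0,0.056,0,0,0,1],[0,0,0,0.127,-0.127,0,1],[0,0,0,0.127,-0.127,0,1],[0,0,0,0.127,-0.127,0,1],[0,0,0,0.127,-0.127,0,1],[0,0,0,0.127,-0.127,0,1],[0,0,0,0.127,-0.127,0,1],[0,0,0,0.127,-0.127,0,1],[0,0,0,0.127,-0.127,0,1],[0,0,0,0.127,-0.127,0,1],[0,0,0,0.127,-0.127,0,1],[0,0,0,0,0,0,1],[0,0,0,0,0,0,1]]], "squeeze": 30}}

```text
clock: 1.35
position: [0.4119, -0.3494, 0.2481]
ee_rot: [1.0, 0.002, -0.0, -0.0]
ft_force: [-0.8, -0.3, -0.4]
grip_width: 1.001
grasp_force: 0.0
```

```bash
python3 - <<'E'
from h import *
im=wcap("w1");print(pose()[:1],pose()[1].as_quat().round(4))
cv2.imwrite("pics/w1b.png",cv2.resize(im,(800,600),interpolation=cv2.INTER_CUBIC))
print(wproj("w1",[.4102,-.3511,.0]),wproj("w1",[.4102,-.3511,.105]))
E
```

```text
(array([ 0.41051208, -0.35105439,  0.24800453]),) [ 1.e+00  3.e-04 -3.e-04 -1.e-04]
(np.float64(259.05269338785786), np.float64(156.22721378582435)) (np.float64(259.80043420419946), np.float64(180.62856295008072))
```

View pics/w1b.png

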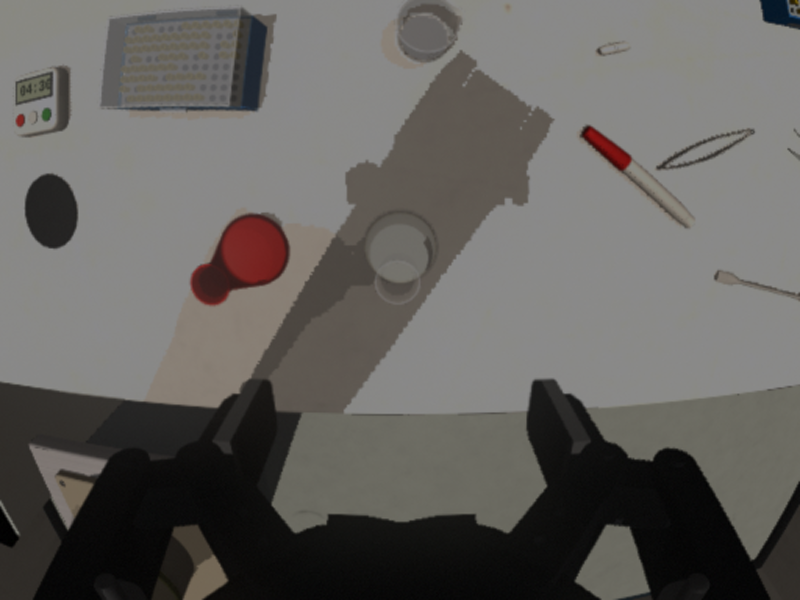

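The wrist view is above the flask: base near (402,247) and rim near (397,283), scaled. The red look-alike is at (250,250) and the beaker at (427,27). I'll zoom in on the rim and lower.

```bash
python3 - <<'E'
from h import *
im=cv2.imread("pics/w1.png")
c=cv2.resize(im[125:205,220:300],(560,560),interpolation=cv2.INTER_CUBIC)
d=cv2.resize(im[0:50,235:305],(560,400),interpolation=cv2.INTER_CUBIC)
c=cv2.resize(c,(400,400));o=np.hstack([c,cv2.resize(d,(400,286)) if 0 else cv2.copyMakeBorder(cv2.resize(d,(400,286)),0,114,0,0,0)])
cl=cv2.createCLAHE(3,(4,4));o=cv2.merge([cl.apply(q) for q in cv2.split(o)])
cv2.imwrite("pics/z2.png",o)
for u,v,z in [(254,181,.105),(257.3,158,0)]: print(wplane("w1",u,v,z))
E
```

```text
[ 0.40981315 -0.3456141 ]
[ 0.40784962 -0.34885645]
```

View pics/z2.png

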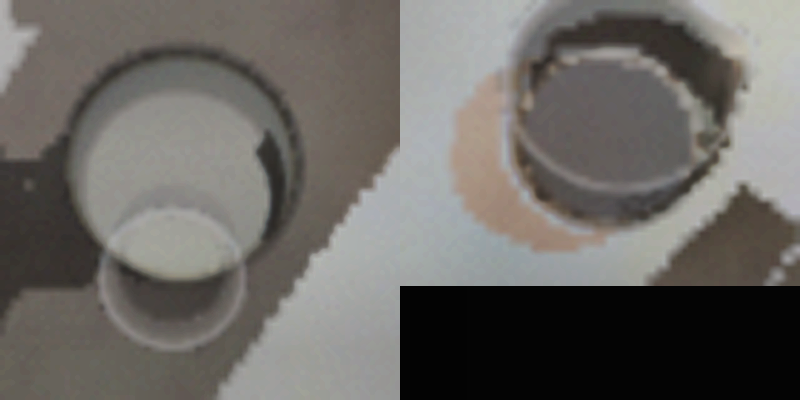

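>>> {"fn": "send_rows", "kwargs": {"plan": [[[0,0,0,-0.007,-0.018,0.16,1],[0,0,0,0,0,0.16,1],[0,0,0,0,0,0.16,1],[0,0,0,0,0,0.16,1],[0,0,0,0,0,0.16,1],[0,0,0,0,0,0,1],[0,0,0,0,0,0,0.35],[0,0,0,0,0,0,0.35],[0,0,0,0,0,0,0.35],[0,0,0,0,0,0,0],[0,0,0,0,0,0,0],[0,0,0,0,0,0,0],[0,0,0,0,0,0,0],[0,0,0,0,0,0,0]]], "squeeze": 30}}

```text
clock: 2.57
position: [0.4104, -0.3485, 0.0904]
ee_rot: [1.0, -0.0, 0.001, 0.001]
ft_force: [0.5, 0.1, 7.1]
grip_width: 0.419
grasp_force: 29.5
```

```bash
python3 - <<'E'
from h import *
im=wcap("w2");print(pose()[0].round(4),pose()[1].as_quat().round(4),pose()[2]["grip_width"],pose()[2]["grasp_force"])
cv2.imwrite("pics/w2b.png",cv2.resize(im,(800,600),interpolation=cv2.INTER_CUBIC))
E
```

```text
[ 0.4104 -0.3485  0.0904] [ 1.0e+00 -3.0e-04  1.5e-03  1.2e-03] 0.4181788958001409 29.477897852193564
```

View pics/w2b.png

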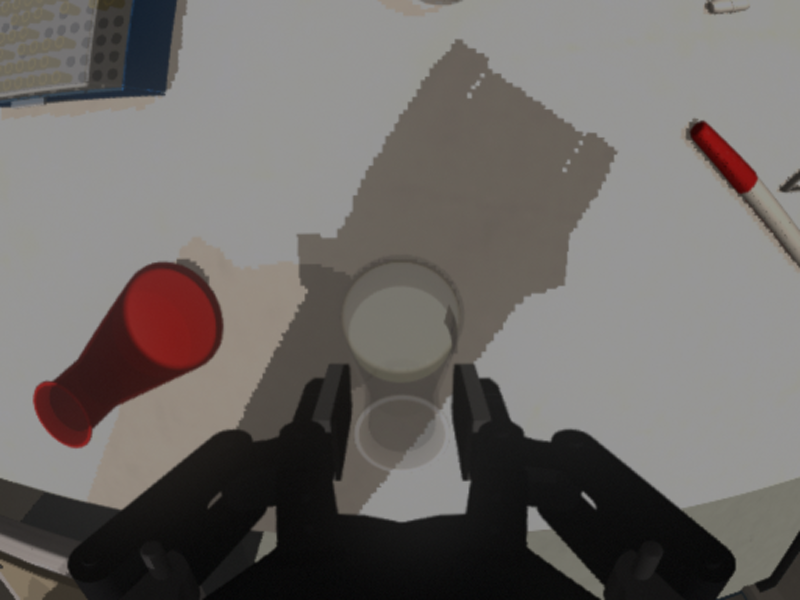

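The flask is gripped: the rim at (400,433) sits centred between the jaws. Now I'll lift it and carry it towards the stirrer.

>>> {"fn": "send_rows", "kwargs": {"plan": [[[0,0,0,0,0,-0.05,0],[0,0,0,0,0,-0.19,0],[0,0,0,0,0,-0.19,0],[0,0,0,0,0,-0.19,0],[0,0,0,0,0,-0.19,0],[0,0,0,0.02,-0.17,0,0],[0,0,0,0.02,-0.19,0,0],[0,0,0,0.02,-0.19,0,0],[0,0,0,0.02,-0.19,0,0],[0,0,0,0.02,-0.19,0,0],[0,0,0,0.02,-0.19,0,0],[0,0,0,0.02,-0.19,0,0],[0,0,0,0.02,-0.19,0,0],[0,0,0,0.02,-0.19,0,0],[0,0,0,0.02,-0.19,0,0],[0,0,0,0.02,-0.19,0,0],[0,0,0,0.02,-0.19,0,0],[0,0,0,0.02,-0.19,0,0],[0,0,0,0.04,-0.18,0,0],[0,0,0,0,0,0,0]]], "squeeze": 40}}

```text
clock: 4.28
position: [0.4687, 0.1855, 0.2517]
ee_rot: [1.0, 0.004, 0.001, -0.002]
ft_force: [-0.5, -0.3, -1.0]
grip_width: 0.412
grasp_force: 39.7
```

>>> {"fn": "send_rows", "kwargs": {"plan": [[[0,0,0,0,0,0,0],[0,0,0,0,0,0,0],[0,0,0,0,0,0,0]]]}}

```text
clock: 4.53
position: [0.4696, 0.1769, 0.2507]
ee_rot: [1.0, -0.001, 0.0, 0.001]
ft_force: [0.1, -1.0, -0.8]
grip_width: 0.409
grasp_force: 39.7
```

```bash
python3 - <<'E'
from h import *
im=wcap("w3");print(pose()[0].round(4),pose()[1].as_quat().round(4),pose()[2]["grip_width"],pose()[2]["joint_pos"].round(2))
cv2.imwrite("pics/w3b.png",cv2.resize(im,(800,600),interpolation=cv2.INTER_CUBIC))
for n,P in dict(plate=[.5751,.1788,.048],mat=[.45,.1506,.004]).items(): print(n,np.round(wproj("w3",P),1))
print("rim w2",wplane("w2",256,277,.105))
E
```

```text
[0.4697 0.1768 0.2506] [ 1.0e+00 -1.4e-03  3.0e-04  5.0e-04] 0.4122806468730328 [ 0.32  0.13 -0.82  1.74  0.1   1.31 -2.1 ]
plate [255.6  69.5]
mat [277.7 170. ]
rim w2 [ 0.41234069 -0.34704679]
```

View pics/w3b.png

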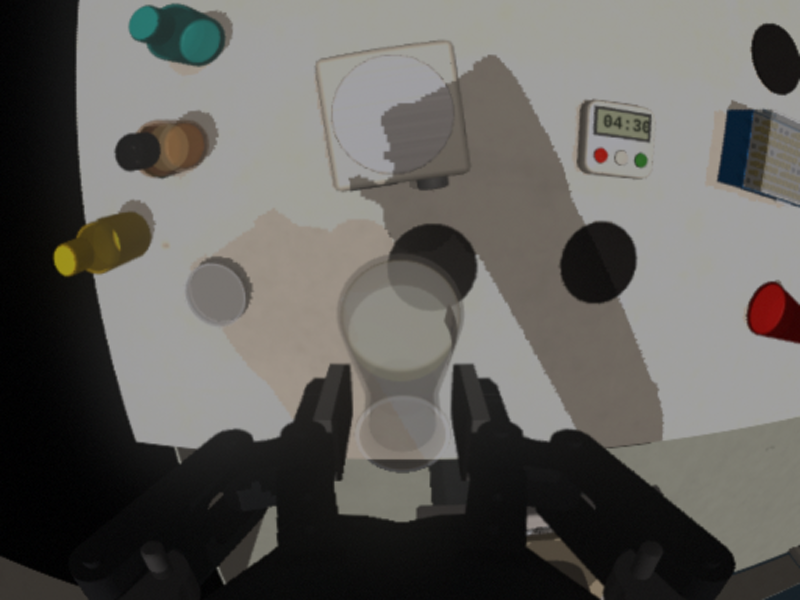

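The plate centre appears at (392,114), about 5 mm from the estimate. The mat at (433,267) agrees with the top view. I'll refine the plate from the top picture.

```bash
python3 - <<'E'
from h import *
print("base w2",wplane("w2",257.3,203.5,0.0),"plate w3",wplane("w3",251.2,73,.048), "mat w3",wplane("w3",277.1,170.9,.004))
# flask held in w3: underside 0.090 below TCP
im=cv2.imread("pics/top0.png");S=8
def crop(x0,y0,w,h): 
    q=cv2.resize(im[y0:y0+h,x0:x0+w],None,fx=S,fy=S,interpolation=cv2.INTER_CUBIC)
    cl=cv2.createCLAHE(4,(2,2));return cv2.merge([cl.apply(c) for c in cv2.split(q)])
cv2.imwrite("pics/z3.png",np.hstack([crop(178,160,48,52),crop(246,176,36,52)]))
E
```

```text
base w2 [ 0.40672867 -0.34805279] plate w3 [0.57128467 0.18351275] mat w3 [0.44876031 0.15141487]
```

View pics/z3.png

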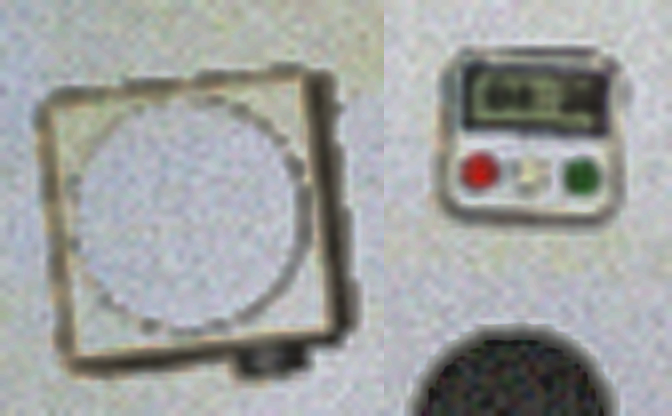

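>>> {"fn": "send_rows", "kwargs": {"plan": [[[0,0,0,0.13,-0.01,0,0],[0,0,0,0.13,-0.01,0,0],[0,0,0,0.13,-0.01,0,0],[0,0,0,0.137,0,0,0],[0,0,0,0,0,0,0],[0,0,0,0,0,0.13,0],[0,0,0,0,0,0.13,0],[0,0,0,0,0,0.13,0],[0,0,0,0,0,0.1,0],[0,0,0,0,0,0.04,0],[0,0,0,0,0,0,0],[0,0,0,0,0,0,0],[0,0,0,0,0,0,0]]]}}

```text
clock: 5.67
position: [0.5757, 0.1842, 0.146]
ee_rot: [1.0, -0.001, 0.001, -0.0]
ft_force: [-0.4, 0.7, -0.4]
grip_width: 0.411
grasp_force: 39.8
```

>>> {"fn": "send_rows", "kwargs": {"plan": [[[0,0,0,0,0.005,0.01,0],[0,0,0,0,0,0.01,0],[0,0,0,0,0,0.008,0],[0,0,0,0,0,0,0],[0,0,0,0,0,0,0]]]}}

```text
clock: 6.08
position: [0.575, 0.1832, 0.1389]
ee_rot: [1.0, -0.0, 0.0, 0.0]
ft_force: [0.1, 0.2, 0.3]
grip_width: 0.415
grasp_force: 39.9
```

```bash
python3 - <<'E'
from h import *
im=wcap("w4");print(pose()[0].round(4),pose()[2]["ft_force"])
im[:,:,:]=im
a=cv2.resize(im[90:310,150:360],(573,600),interpolation=cv2.INTER_CUBIC);cv2.imwrite("pics/w4b.png",a)
E
```

```text
[0.575  0.1832 0.1389] [ 1.33648861 -0.21817278  0.3625597 ]
```

View pics/w4b.png

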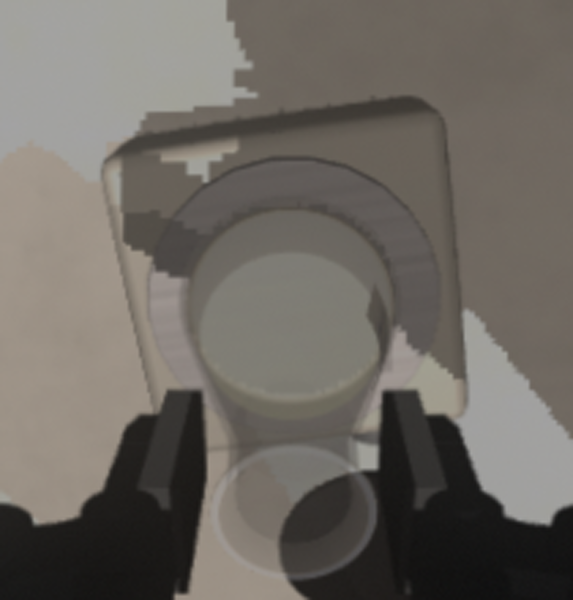

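The flask base is about 1 mm left of the plate centre and 2.3 mm too near the robot: edge gaps are 37 px left, 46 px right and 51 px top. I'll correct that, then lower to contact.

>>> {"fn": "send_rows", "kwargs": {"plan": [[[0,0,0,0.0115,0.005,0,0],[0,0,0,0,0,0.005,0],[0,0,0,0,0,0.005,0],[0,0,0,0,0,0,0],[0,0,0,0,0,0,0]]]}}

```text
clock: 6.55
position: [0.5778, 0.1829, 0.1387]
ee_rot: [1.0, -0.0, 0.001, -0.0]
ft_force: [-5.1, -1.8, 16.2]
grip_width: 0.414
grasp_force: 42.5
```

>>> {"fn": "send_rows", "kwargs": {"plan": [[[0,0,0,0,0,-0.005,0],[0,0,0,0,0,0,0],[0,0,0,0,0,0,0.5],[0,0,0,0,0,0,0.7],[0,0,0,0,0,0,0.85],[0,0,0,0,0,0,0.85],[0,0,0,0,0,0,0.85],[0,0,0,0,0,-0.1,0.85],[0,0,0,0,0,-0.19,0.85],[0,0,0,0,0,-0.19,0.85],[0,0,0,-0.05,0,-0.17,1],[0,0,0,-0.19,0,0,1],[0,0,0,-0.19,0,0,1],[0,0,0,-0.1,0,0,1],[0,0,0,0,0,0,1],[0,0,0,0,0,0,1]]]}}

```text
clock: 7.88
position: [0.4709, 0.182, 0.2682]
ee_rot: [1.0, -0.0, 0.001, 0.001]
ft_force: [1.2, -0.5, 0.2]
grip_width: 1.001
grasp_force: 0.0
```

```bash
python3 - <<'E'
from h import *
im=wcap("w5");print(pose()[0].round(4),pose()[2]["ft_force"])
T=optics.camera("top")[:,:,::-1]
a=cv2.resize(im[20:150,190:330],(420,390),interpolation=cv2.INTER_CUBIC);b=cv2.resize(T[150:215,175:230],(330,390),interpolation=cv2.INTER_CUBIC)
cv2.imwrite("pics/w5b.png",np.hstack([a,b]))
for P in ([.576,.183,.048],[.576,.183,.153]): print(np.round(wproj("w5",P),1),np.round(proj("top",P),1))
E
```

```text
[0.4717 0.1818 0.268 ] [0.02724779 1.55627055 0.01488397]
[256.4  71.2] [200.8 185.8]
[256.5  62.6] [196.3 181.6]
```

View pics/w5b.png

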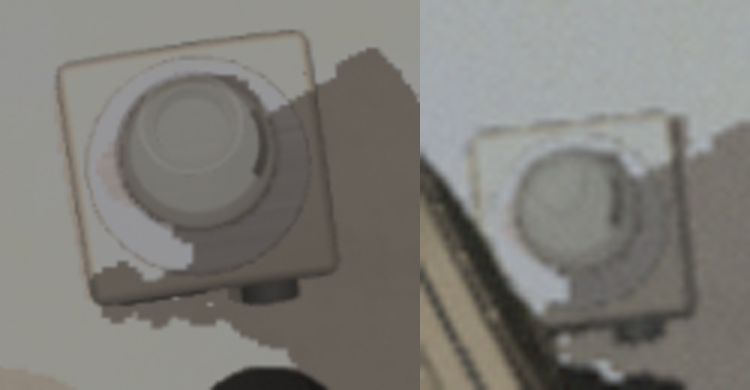

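The flask stands upright but is about 4.5 mm too far in +x and 1.3 mm in +y, on both cameras. I'll regrasp and correct it.

>>> {"fn": "send_rows", "kwargs": {"plan": [[[0,0,0,0.13,-0.01,0,1],[0,0,0,0.13,0,0,1],[0,0,0,0.13,0,0,1],[0,0,0,0.13,0,0,1],[0,0,0,0,0,0,1],[0,0,0,0,0,0.16,0.85],[0,0,0,0,0,0.16,0.85],[0,0,0,0,0,0.16,0.85],[0,0,0,0,0,0.15,0.85],[0,0,0,0,0,0,0.85],[0,0,0,0,0,0,0.5],[0,0,0,0,0,0,0.4],[0,0,0,0,0,0,0],[0,0,0,0,0,0,0],[0,0,0,0,0,0,0],[0,0,0,0,0,0,0]]], "squeeze": 25}}

```text
clock: 9.32
position: [0.5764, 0.1845, 0.144]
ee_rot: [1.0, -0.0, 0.002, -0.0]
ft_force: [-1.2, -1.0, 7.9]
grip_width: 0.398
grasp_force: 24.9
```

>>> {"fn": "send_rows", "kwargs": {"plan": [[[0,0,0,0,0,-0.015,0],[0,0,0,0,0,0,0],[0,0,0,-0.0225,0.006,0,0],[0,0,0,0,0,0,0],[0,0,0,0,0,0,0]]]}}

```text
clock: 9.73
position: [0.5704, 0.1828, 0.1446]
ee_rot: [1.0, -0.0, -0.0, 0.0]
ft_force: [-0.1, 0.2, -0.2]
grip_width: 0.4
grasp_force: 24.5
```

>>> {"fn": "send_rows", "kwargs": {"plan": [[[0,0,0,0,0,0.005,0],[0,0,0,0,0,0.005,0],[0,0,0,0,0,0,0],[0,0,0,0,0,0,0]]]}}

```text
clock: 10.07
position: [0.5716, 0.1829, 0.1441]
ee_rot: [1.0, -0.001, 0.001, 0.0]
ft_force: [-1.4, -2.0, 10.8]
grip_width: 0.395
grasp_force: 26.3
```

>>> {"fn": "send_rows", "kwargs": {"plan": [[[0,0,0,0,0,-0.004,0],[0,0,0,0,0,0,0],[0,0,0,0,0,0,0.45],[0,0,0,0,0,0,0.55],[0,0,0,0,0,0,0.7],[0,0,0,0,0,0,0.85],[0,0,0,0,0,0,0.85],[0,0,0,0,0,-0.1,0.85],[0,0,0,0,0,-0.19,0.85],[0,0,0,0,0,-0.19,0.85],[0,0,0,-0.05,0,-0.14,1],[0,0,0,-0.19,0,0,1],[0,0,0,-0.19,0,0,1],[0,0,0,-0.07,0,0,1],[0,0,0,0,0,0,1],[0,0,0,0,0,0,1],[0,0,0,0,0,0,1]]]}}

```text
clock: 11.48
position: [0.4714, 0.1827, 0.2676]
ee_rot: [1.0, -0.001, 0.0, 0.0]
ft_force: [0.9, -0.6, 1.2]
grip_width: 1.001
grasp_force: 0.0
```

```bash
python3 - <<'E'
from h import *
im=wcap("w6");print(pose()[0].round(4),pose()[2]["ft_force"])
T=optics.camera("top")[:,:,::-1];cv2.imwrite("pics/top6.png",T)
a=cv2.resize(im[20:150,190:330],(420,390),interpolation=cv2.INTER_CUBIC);b=cv2.resize(T[150:215,175:230],(330,390),interpolation=cv2.INTER_CUBIC)
cv2.imwrite("pics/w6b.png",np.hstack([a,b]))
print(np.round(wproj("w6",[.5815,-.3685,.052]),1));go(.52,-.3685,.25)
E
```

```text
[0.4715 0.1827 0.2674] [ 0.6284535  -0.22940909 -0.58483381]
[564.6 111.2]
turn [-0.     0.    -0.001] shift after turn [0.243 2.757 0.086]
```

View pics/w6b.png

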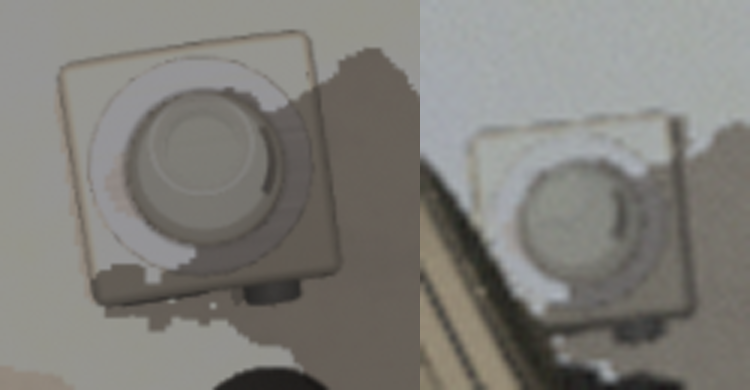

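The flask now sits within about 1.5 mm of the plate centre: flask (204,166), plate (200,165). Now to the beaker.

>>> {"fn": "send_rows", "kwargs": {"plan": [[[0,0,0,0.023,0.184,0,1],[0,0,0,0.023,0.184,0,1],[0,0,0,0.023,0.184,0,1],[0,0,0,0.023,0.184,0,1],[0,0,0,0.023,0.184,0,1],[0,0,0,0.023,0.184,0,1],[0,0,0,0.023,0.184,0,1],[0,0,0,0.023,0.184,0,1],[0,0,0,0.023,0.184,0,1],[0,0,0,0.023,0.184,0,1],[0,0,0,0.023,0.184,0,1],[0,0,0,0.023,0.184,0.02,1],[0,0,0,0.023,0.184,0.02,1],[0,0,0,0.023,0.184,0.02,1],[0,0,0,0.023,0.184,0.02,1],[0,0,0,0,0,0,1],[0,0,0,0,0,0,1],[0,0,0,0,0,0,1]]]}}

```text
clock: 13.08
position: [0.5397, -0.3687, 0.2505]
ee_rot: [1.0, -0.0, -0.0, -0.001]
ft_force: [0.5, 0.8, -0.2]
grip_width: 0.995
grasp_force: 0.0
```

```bash
python3 - <<'E'
from h import *
im=wcap("w7");print(pose()[0].round(4))
u,v=map(int,wproj("w7",[.5815,-.3685,.026]));print(u,v)
x0,y0=u-45,v-45
a=cv2.resize(im[y0:y0+90,x0:x0+90],(540,540),interpolation=cv2.INTER_CUBIC);cl=cv2.createCLAHE(3,(4,4));a=cv2.merge([cl.apply(q) for q in cv2.split(a)])
cv2.imwrite("pics/w7b.png",a)
E
```

```text
[ 0.54   -0.3679  0.2511]
257 124
```

View pics/w7b.png

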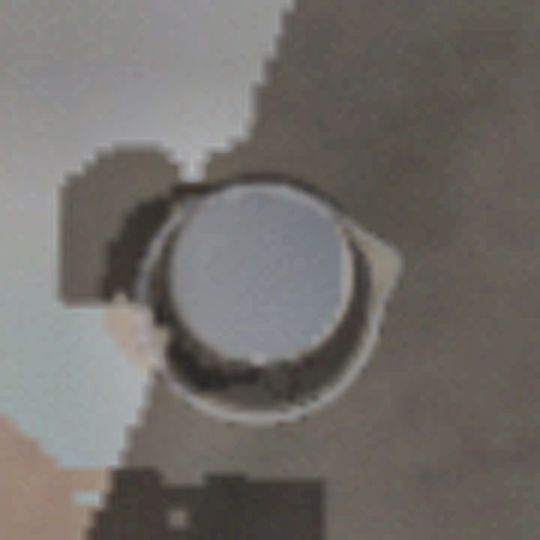

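The beaker rim centre is at (260,304) in the crop, and the lip points right and slightly up at (402,262). The grasp axis is therefore at 0.29 rad, which means tool yaw 1.86.

>>> {"fn": "send_rows", "kwargs": {"plan": [[[0,0,-0.08,0,0,0,1],[0,0,-0.08,0,0,0,1],[0,0,-0.08,0,0,0,1],[0,0,-0.08,0,0,0,1],[0,0,-0.08,0,0,0,1],[0,0,-0.08,0,0,0,1],[0,0,-0.08,0,0,0,1],[0,0,-0.08,0,0,0,1],[0,0,-0.08,0,0,0,1],[0,0,-0.08,0,0,0,1],[0,0,-0.08,0,0,0,1],[0,0,-0.08,0,0,0,1],[0,0,-0.08,0,0,0,1],[0,0,-0.08,0,0,0,1],[0,0,-0.08,0,0,0,1],[0,0,-0.04,0,0,0,1],[0,0,0,0,0,0,1],[0,0,0,0,0,0,1]]]}}

```text
clock: 14.63
position: [0.5397, -0.368, 0.2519]
ee_rot: [0.598, 0.801, 0.0, 0.0]
ft_force: [-0.0, -0.5, 0.3]
grip_width: 0.999
grasp_force: 0.0
```

```bash
python3 - <<'E'
from h import *
print(pose()[0].round(4),pose()[2]["joint_pos"].round(2))
print("rim",wplane("w7",254.8,129.2,.052),"base",wplane("w7",254.5,123.8,.002))
wcap("w8")
print("pred w8",wproj("w8",[.581,-.366,.052]))
go(.581,-.366,.036,1.859)
E
```

```text
[ 0.5397 -0.368   0.2519] [ 1.05  0.49 -0.75  1.34  0.33  1.43  0.6 ]
rim [ 0.58062777 -0.36658181] base [ 0.58089539 -0.36586862]
pred w8 (np.float64(291.50474490624595), np.float64(173.39264958850032))
turn [ 0.     0.    -0.001] shift after turn [-0.048  0.201  1.079]
```

>>> {"fn": "send_rows", "kwargs": {"plan": [[[0,0,0,-0.024,0.1,0,1],[0,0,0,-0.024,0.1,0,1],[0,0,0,0,0,0.18,1],[0,0,0,0,0,0.18,1],[0,0,0,0,0,0.18,1],[0,0,0,0,0,0.18,1],[0,0,0,0,0,0.18,1],[0,0,0,0,0,0.18,1],[0,0,0,0,0,0,1],[0,0,0,0,0,0,0.7],[0,0,0,0,0,0,0.55],[0,0,0,0,0,0,0],[0,0,0,0,0,0,0],[0,0,0,0,0,0,0],[0,0,0,0,0,0,0]]], "squeeze": 22}}

```text
clock: 15.93
position: [0.5819, -0.3676, 0.0386]
ee_rot: [0.598, 0.801, 0.0, 0.002]
ft_force: [-0.9, -0.0, 6.4]
grip_width: 0.508
grasp_force: 21.5
```

```bash
python3 - <<'E'
from h import *
wcap("w9");p,r,o=pose();print(p.round(4),o["grip_width"],o["ft_force"].round(1))
E
```

```text
[ 0.5819 -0.3676  0.0387] 0.5081273692802241 [-1.1  0.2  8. ]
```

>>> {"fn": "send_rows", "kwargs": {"plan": [[[0,0,0,0,0,-0.05,0],[0,0,0,0,0,-0.18,0],[0,0,0,0,0,-0.18,0],[0,0,0,0,0,-0.18,0],[0,0,0,0,0,-0.18,0],[0,0,0,0.19,0.008,0,0],[0,0,0,0.19,0.008,0,0],[0,0,0,0.19,0.008,0,0],[0,0,0,0.19,0.008,0,0],[0,0,0,0.19,0.008,0,0],[0,0,0,0.19,0.008,0,0],[0,0,0,0.19,0.008,0,0],[0,0,0,0.19,0.008,0,0],[0,0,0,0.19,0.008,0,0],[0,0,0,0.19,0.008,0,0],[0,0,0,0.19,0.008,0,0],[0,0,0,0.19,0.008,0,0],[0,0,0,0.19,0.008,0,0],[0,0,0,0.19,0.002,0,0],[0,0,0,0,0,0,0]]]}}

```text
clock: 17.65
position: [0.4468, 0.157, 0.1913]
ee_rot: [0.594, 0.804, 0.001, 0.001]
ft_force: [-0.0, -0.0, 0.1]
grip_width: 0.511
grasp_force: 22.8
```

>>> {"fn": "send_rows", "kwargs": {"plan": [[[0,0,0,0,0,0,0],[0,0,0,0,0,0,0],[0,0,0,0,0,0,0]]]}}

```text
clock: 17.9
position: [0.4498, 0.1481, 0.1899]
ee_rot: [0.599, 0.801, -0.0, 0.001]
ft_force: [-0.3, -0.2, 0.3]
grip_width: 0.508
grasp_force: 22.8
```

```bash
python3 - <<'E'
from h import *
p,r,o=pose();print(p.round(4),o["grip_width"])
im=wcap("w10")
print(np.round(wproj("w10",[.45,.151,.004]),1))
g=cv2.cvtColor(im,cv2.COLOR_BGR2GRAY)
n,l,s,c=cv2.connectedComponentsWithStats((g<38).astype(np.uint8))
for i in range(1,n):
    if s[i,4]>300: print(c[i].round(1),s[i].tolist())
go(.4505,.151,.055,1.859)
E
```

```text
[0.4498 0.1481 0.1899] 0.5075702726011928
[257.3 165.7]
[443.6   9.5] [426, 0, 36, 23, 666]
[483.4  64.4] [447, 45, 64, 39, 1264]
[ 54.6 161.7] [41, 94, 37, 144, 3174]
[257.8 163.7] [226, 131, 64, 65, 3169]
[256.9 335.8] [0, 234, 512, 150, 32699]
turn [ 0.     0.001 -0.001] shift after turn [0.014 0.007 0.674]
```

>>> {"fn": "send_rows", "kwargs": {"plan": [[[0,0,0,0.014,0.007,0.15,0],[0,0,0,0,0,0.17,0],[0,0,0,0,0,0.17,0],[0,0,0,0,0,0.15,0],[0,0,0,0,0,0.06,0],[0,0,0,0,0,0,0],[0,0,0,0,0,0,0],[0,0,0,0,0,0,0]]]}}

```text
clock: 18.62
position: [0.4512, 0.1525, 0.0512]
ee_rot: [0.598, 0.801, 0.001, 0.001]
ft_force: [-0.2, -0.1, 0.7]
grip_width: 0.504
grasp_force: 22.8
```

```bash
python3 - <<'E'
from h import *
p,r,o=pose();print(p.round(4),o["grip_width"])
im=wcap("w11")
a=cv2.resize(im[120:300,160:360],(800,600)[:1]+(720,) if 0 else (640,576),interpolation=cv2.INTER_CUBIC);cv2.imwrite("pics/w11b.png",a)
g=cv2.cvtColor(im,cv2.COLOR_BGR2GRAY)
for v in range(120,235,5):
    row=g[v,170:350];print(v,(170+np.where(row<38)[0][[0,-1]]).tolist() if (row<38).any() else None)
E
```

```text
[0.4512 0.1525 0.0512] 0.5038391891252014
120 None
125 None
130 None
135 None
140 None
145 None
150 None
155 None
160 None
165 None
170 [232, 271]
175 [226, 281]
180 [213, 288]
185 [213, 293]
190 [207, 298]
195 [204, 301]
200 [201, 303]
205 [199, 305]
210 [200, 307]
215 [202, 308]
220 [196, 307]
225 [195, 307]
230 [197, 306]
```

```bash
python3 - <<'E'
from h import *
g=cv2.cvtColor(cv2.imread("pics/w11.png"),cv2.COLOR_BGR2GRAY)
pts=[]
for v in range(170,206,2):
    w=170+np.where(g[v,170:350]<38)[0]; 
    for u in (w[0]-.5,w[-1]+.5): pts.append(wplane("w11",u,v,.004))
P=np.array(pts);p=np.load("pics/w11.npz")["p"][:2]
from scipy.optimize import least_squares
s=least_squares(lambda q:np.hypot(*(P-q).T)-.038,p,loss="soft_l1",f_scale=.001)
print(s.x, np.abs(s.fun).max()); 
e=s.x-p;psi=1.859;print("tool",e@[np.cos(psi),np.sin(psi)]/.2,e@[np.sin(psi),-np.cos(psi)]/.2)
# beaker base? bottle rim in w9 
E
```

```text
[0.44898513 0.15060211] 0.002510371033426481
tool -0.0058958109574904285 -0.013190164984783362
```

>>> {"fn": "send_rows", "kwargs": {"plan": [[[0,0,0,-0.004,-0.011,0.015,0],[0,0,0,0,0,0.015,0],[0,0,0,0,0,0.008,0],[0,0,0,0,0,0,0],[0,0,0,0,0,0,0]]]}}

```text
clock: 19.08
position: [0.448, 0.1506, 0.0423]
ee_rot: [0.598, 0.801, -0.0, 0.0]
ft_force: [-3.4, -2.5, 7.2]
grip_width: 0.504
grasp_force: 22.4
```

>>> {"fn": "send_rows", "kwargs": {"plan": [[[0,0,0,0,0,-0.004,0],[0,0,0,0,0,0,0],[0,0,0,0,0,0,0.55],[0,0,0,0,0,0,0.65],[0,0,0,0,0,0,0.7],[0,0,0,0,0,0,0.7],[0,0,0,0,0,-0.1,0.7],[0,0,0,0,0,-0.19,0.7],[0,0,0,0,0,-0.19,1],[0,0,0,0,0,-0.19,1],[0,0,0,0,0,-0.19,1],[0,0,0,0.182,0.036,0,1],[0,0,0,0.182,0.036,0,1],[0,0,0,0.182,0.036,0,1],[0,0,0,0.182,0.036,0,1],[0,0,0,0.182,0.036,0,1],[0,0,0,0,0,0,1],[0,0,0,0,0,0,1],[0,0,0,0,0,0,1],[0,0,0,0,0,0,1]]]}}

```text
clock: 20.75
position: [0.4314, 0.3342, 0.2145]
ee_rot: [0.599, 0.801, -0.0, 0.0]
ft_force: [1.0, -0.9, 0.4]
grip_width: 1.001
grasp_force: 0.0
```

```bash
python3 - <<'E'
from h import *
p,r,o=pose();print(p.round(4),o["grip_width"],o["joint_pos"].round(2))
im=wcap("w12");T=optics.camera("top")[:,:,::-1];cv2.imwrite("pics/top12.png",T)
u,v=wproj("w12",[.4307,.3351,.014]);print(u,v)
g=cv2.GaussianBlur(cv2.cvtColor(im,cv2.COLOR_BGR2GRAY),(3,3),0);e=cv2.Canny(g,20,50)
c=cv2.HoughCircles(g,cv2.HOUGH_GRADIENT,1,15,param1=50,param2=15,minRadius=18,maxRadius=40)
for q in c[0]:
    if np.hypot(q[0]-u,q[1]-v)<30: print(q,wplane("w12",q[0],q[1],.014))
cv2.imwrite("pics/w12b.png",cv2.resize(im,(640,480)))
E
```

```text
[0.4314 0.3342 0.2145] 1.000614708049901 [ 0.18  0.38 -1.12  1.68  0.35  1.31 -0.72]
256.08029041964414 163.94764092466124
[255.5 156.5  26.4] [0.42764634 0.34320038]
```

```bash
python3 - <<'E'
from h import *
g=cv2.cvtColor(cv2.imread("pics/w12.png"),cv2.COLOR_BGR2GRAY)
print("col",g[118:200:1,256].tolist());print("row",g[160,215:300].tolist())
t=cv2.cvtColor(cv2.imread("pics/top12.png"),cv2.COLOR_BGR2GRAY)
print("tcol",t[218:252,149].tolist());print("trow",t[234,132:166].tolist())
E
```

```text
col [139, 139, 139, 139, 139, 139, 139, 139, 139, 139, 139, 137, 115, 92, 105, 112, 109, 106, 105, 106, 106, 105, 105, 105, 105, 105, 106, 104, 105, 105, 105, 105, 104, 105, 105, 105, 104, 104, 104, 104, 104, 104, 104, 104, 104, 103, 104, 104, 104, 104, 104, 104, 104, 104, 104, 104, 104, 104, 104, 103, 103, 104, 105, 110, 108, 105, 93, 92, 92, 91, 92, 91, 91, 92, 91, 92, 92, 92, 91, 92, 91, 91]
row [144, 144, 144, 144, 144, 144, 144, 144, 144, 144, 144, 144, 143, 136, 131, 122, 114, 106, 105, 104, 105, 105, 104, 104, 104, 104, 104, 104, 104, 104, 104, 104, 104, 104, 104, 105, 104, 105, 105, 104, 104, 104, 104, 104, 104, 104, 104, 104, 104, 104, 104, 104, 104, 105, 104, 104, 104, 104, 104, 104, 104, 104, 103, 102, 112, 107, 111, 109, 139, 143, 143, 144, 143, 143, 143, 143, 144, 144, 143, 144, 143, 144, 144, 144, 143]
tcol [154, 164, 167, 162, 163, 164, 127, 120, 122, 117, 120, 119, 117, 119, 119, 120, 121, 119, 118, 120, 119, 120, 117, 121, 118, 125, 152, 165, 162, 166, 164, 165, 161, 146]
trow [43, 91, 143, 162, 161, 150, 130, 118, 119, 119, 117, 121, 120, 119, 119, 124, 116, 121, 117, 118, 121, 119, 120, 121, 123, 111, 99, 106, 107, 127, 154, 143, 107, 110]
```

View pics/w12b.png

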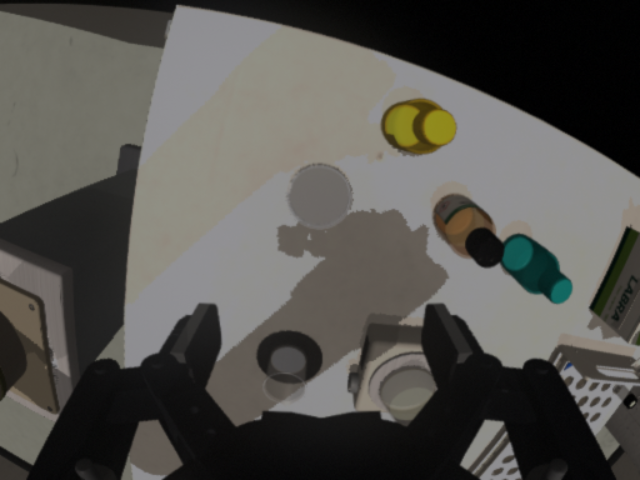

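The dish is at (320,196) in this 640-wide view, and the beaker stands centred on its mat at (288,358). Top and wrist disagree on the dish by about 8 mm, so I'll cross-check against the bottle cap and mat.

```bash
python3 - <<'E'
from h import *
print("cap w12",wplane("w12",388.8,197.6,.1),"top",plane("top",137.3,188.4,.1))
print("mat in w12 pred",wproj("w12",[.449,.1506,.004]))
im=cv2.imread("pics/w12.png").astype(int);g=im.sum(2)//3
sub=(g<45).astype(np.uint8)[240:320,190:275];n,l,s,c=cv2.connectedComponentsWithStats(sub)
print([(c[i]+[190,240],s[i].tolist()) for i in range(1,n) if s[i,4]>100])
s=cv2.cvtColor(cv2.imread("pics/scene0.png"),cv2.COLOR_BGR2GRAY)
for P in ([.4276,.3432,.007],[.4315,.3345,.007]): print("scene",np.round(proj("scene",P),1),"top",np.round(proj("top",P),1))
print(s[258,170:210].tolist());print(s[245:272,189].tolist())
for P,z in (([.4505,.151],.004),([.455,.001],.004)): print("scene mat",np.round(proj("scene",P+[z]),1))
n,l,st,c=cv2.connectedComponentsWithStats((s<45).astype(np.uint8))
print([c[i].round(1).tolist() for i in range(1,n) if 80<st[i,4]<500 and 200<c[i][1]<250])
E
```

```text
cap w12 [0.55096266 0.36134047] top [0.55810032 0.35305345]
mat in w12 pred (np.float64(231.8240155581599), np.float64(288.3842340398292))
[(array([232.53534304, 280.1049896 ]), [16, 25, 52, 39, 962])]
scene [187.8 257.6] top [146.4 235.4]
scene [189.6 255.7] top [149.4 234.1]
[184, 184, 186, 187, 185, 187, 187, 184, 179, 162, 146, 137, 137, 137, 135, 136, 137, 136, 135, 137, 135, 137, 137, 137, 135, 136, 131, 134, 153, 177, 186, 188, 188, 187, 187, 187, 187, 187, 187, 187]
[188, 189, 187, 187, 180, 168, 155, 143, 135, 135, 135, 137, 136, 137, 138, 137, 138, 133, 124, 120, 138, 164, 178, 186, 185, 188, 188]
scene mat [235.  229.9]
scene mat [269.9 212.2]
[[443.8, 203.2], [495.5, 207.7], [158.2, 214.9], [269.7, 213.4], [478.6, 226.7], [235.2, 231.4], [402.7, 246.2]]
```

>>> {"fn": "send_rows", "kwargs": {"plan": [[[0,0,0,0.026,0,0.19,1],[0,0,0,0,0,0.19,1],[0,0,0,0,0,0.19,1],[0,0,0,0,0,0,1],[0,0,0,0,0,0,1],[0,0,0,0,0,0,1]]]}}

```text
clock: 21.35
position: [0.4302, 0.341, 0.1029]
ee_rot: [0.598, 0.801, 0.001, 0.0]
ft_force: [0.2, 0.2, 0.3]
grip_width: 1.001
grasp_force: 0.0
```

```bash
python3 - <<'E'
from h import *
p,r,o=pose();print(p.round(4),r.as_quat().round(4))
im=wcap("w13");g=cv2.cvtColor(im,cv2.COLOR_BGR2GRAY)
u,v=wproj("w13",[.4295,.339,.014]);print(u,v)
c=cv2.HoughCircles(cv2.GaussianBlur(g,(3,3),0),cv2.HOUGH_GRADIENT,1,15,param1=50,param2=15,minRadius=30,maxRadius=60)
for q in c[0]:
    if np.hypot(q[0]-u,q[1]-v)<40: print(q,wplane("w13",q[0],q[1],.014),wplane("w13",q[0],q[1],.0))
print(g[130:260:2,257].tolist());print(g[int(v),190:330:2].tolist())
E
```

```text
[0.4302 0.341  0.1029] [5.985e-01 8.011e-01 1.000e-03 3.000e-04]
254.6522858471691 203.10557625637344
[253.5 196.5  37.8] [0.42711537 0.34399734] [0.42847777 0.33896104]
[251.5 213.5  51.2] [0.42959302 0.32984999] [0.43111732 0.32388927]
[127, 128, 127, 128, 127, 127, 127, 126, 127, 126, 127, 127, 128, 127, 122, 88, 88, 110, 97, 97, 97, 97, 97, 97, 97, 97, 97, 96, 97, 97, 96, 97, 97, 96, 96, 96, 97, 96, 96, 96, 96, 96, 96, 96, 96, 96, 96, 96, 98, 93, 101, 102, 90, 84, 85, 84, 85, 85, 85, 85, 85, 84, 85, 85, 86]
[110, 79, 103, 78, 76, 82, 106, 110, 90, 92, 117, 106, 88, 102, 102, 93, 96, 96, 98, 97, 96, 96, 96, 97, 97, 96, 97, 96, 96, 96, 96, 96, 96, 96, 96, 96, 96, 96, 96, 96, 96, 96, 95, 96, 96, 96, 96, 96, 93, 104, 102, 88, 85, 86, 86, 86, 87, 86, 86, 86, 86, 87, 86, 86, 87, 86, 87, 87, 88, 87]
```

```bash
python3 - <<'E'
from h import *
psi=1.859;X=np.array([np.cos(psi),np.sin(psi)]);Y=np.array([np.sin(psi),-np.cos(psi)])
for n,u,a,b,m in(("w13",254,158.5,234.5,165),("w12",256,130,183.5,132)):
    p=np.load(f"pics/{n}.npz")["p"][:2]
    A=wplane(n,u,a,0);B=wplane(n,u,b,.014);C=wplane(n,u,m,.014)
    print(n,"far bottom",(A-p)@X,"near top",(B-p)@X,"far top",(C-p)@X,"dia",(A-B)@X,"centre",p+X*((A-p)@X+(B-p)@X)/2)
p=np.load("pics/w13.npz")["p"][:2]
print([(wplane("w13",u,200,.007)-p)@Y for u in (219,290.5)])
E
```

```text
w13 far bottom 0.030440373744440773 near top -0.029154779855473305 far top 0.028736760873154528 dia 0.059595153599914075 centre [0.43005628 0.34159839]
w12 far bottom 0.0377731578958741 near top -0.022189620121083005 far top 0.037437787472348695 dia 0.05996277801695711 centre [0.42922892 0.34171102]
[np.float64(-0.029879879893276874), np.float64(0.027419228362820184)]
```

The dish centre is confirmed at about (0.430, 0.3415), under the TCP. I'll descend to grasp it.

>>> {"fn": "send_rows", "kwargs": {"plan": [[[0,0,0,0,0,0.14,1],[0,0,0,0,0,0.14,0.9],[0,0,0,0,0,0.08,0.85],[0,0,0,0,0,0.04,0.85],[0,0,0,0,0,0.01,0.85],[0,0,0,0,0,0,0.85],[0,0,0,0,0,0,0.85]]]}}

```text
clock: 21.98
position: [0.4299, 0.3413, 0.0201]
ee_rot: [0.598, 0.801, 0.001, 0.0]
ft_force: [0.1, 0.6, 0.0]
grip_width: 0.848
grasp_force: 0.0
```

>>> {"fn": "send_rows", "kwargs": {"plan": [[[0,0,0,0,0,0.008,0.82],[0,0,0,0,0,0,0.78],[0,0,0,0,0,0,0],[0,0,0,0,0,0,0],[0,0,0,0,0,0,0],[0,0,0,0,0,0,0],[0,0,0,0,0,0,0]]], "squeeze": 25}}

```text
clock: 22.57
position: [0.4296, 0.3408, 0.0178]
ee_rot: [0.598, 0.801, 0.0, 0.0]
ft_force: [-1.5, -2.0, 5.4]
grip_width: 0.673
grasp_force: 25.6
```

>>> {"fn": "send_rows", "kwargs": {"plan": [[[0,0,0,0,0,-0.05,0],[0,0,0,0,0,-0.15,0],[0,0,0,0,0,-0.19,0],[0,0,0,0,0,-0.19,0],[0,0,0,0,0,-0.19,0],[0,0,0,-0.185,-0.041,0,0],[0,0,0,-0.185,-0.041,0,0],[0,0,0,-0.185,-0.041,0,0],[0,0,0,-0.185,-0.041,0,0],[0,0,0,-0.185,-0.041,0,0],[0,0,0,-0.185,-0.041,0,0],[0,0,0,-0.185,-0.041,0,0],[0,0,0,-0.185,-0.041,0,0],[0,0,0,-0.185,-0.038,0,0],[0,0,0,0,0,0,0],[0,0,0,0,0,0,0],[0,0,0,0,0,0,0]]]}}

```text
clock: 23.98
position: [0.4538, 0.0013, 0.1715]
ee_rot: [0.598, 0.802, 0.0, 0.0]
ft_force: [0.2, 0.7, -0.5]
grip_width: 0.676
grasp_force: 27.3
```

```bash
cat >> h.py <<'E'
from scipy.optimize import least_squares
def matfit(n,guess,z=.004,thr=38,vmax=384):
    g=cv2.cvtColor(cv2.imread(f"pics/{n}.png"),cv2.COLOR_BGR2GRAY);pts=[]
    u0,v0=wproj(n,[*guess,z]);
    N,l,s,c=cv2.connectedComponentsWithStats((g<thr).astype(np.uint8))
    d=[np.hypot(*(c[i]-[u0,v0])) if s[i,4]>150 and s[i,4]<12000 else 1e9 for i in range(N)];i=int(np.argmin(d))
    cs,_=cv2.findContours((l==i).astype(np.uint8),cv2.RETR_EXTERNAL,cv2.CHAIN_APPROX_NONE)
    P=np.array([wplane(n,*q[0],z) for q in max(cs,key=len) if q[0][1]<vmax])
    s_=least_squares(lambda q:np.hypot(*(P-q).T)-.038,guess,loss="soft_l1",f_scale=.001)
    return s_.x,np.median(np.abs(s_.fun)),s[i].tolist()
E
python3 - <<'E'
from h import *
p,r,o=pose();print(p.round(4),o["grip_width"])
im=wcap("w14");print(matfit("w14",[.454,.001]))
E
```

```text
[0.4538 0.0013 0.1715] 0.6755649106531549
(array([0.45455642, 0.00226745]), np.float64(0.0025363885147567794), [222, 137, 70, 63, 3568])
```

>>> {"fn": "send_rows", "kwargs": {"plan": [[[0,0,0,0,0,0.19,0],[0,0,0,0,0,0.19,0],[0,0,0,0,0,0.17,0],[0,0,0,0,0,0.1,0],[0,0,0,0,0,0,0],[0,0,0,0,0,0,0],[0,0,0,0,0,0,0]]]}}

```text
clock: 24.62
position: [0.4548, 0.0016, 0.0426]
ee_rot: [0.597, 0.802, 0.001, 0.001]
ft_force: [1.4, -0.2, 0.5]
grip_width: 0.678
grasp_force: 27.3
```

```bash
python3 - <<'E'
from h import *
p,r,o=pose();print(p.round(4))
im=wcap("w15");g=cv2.cvtColor(im,cv2.COLOR_BGR2GRAY)
print(matfit("w15",[.4545,.002],vmax=225))
print(g[140:270:2,257].tolist())
for v in (190,200,210,220,230): print(v,g[v,170:350:3].tolist())
E
```

```text
[0.4548 0.0016 0.0426]
(array([0.46531752, 0.10486386]), np.float64(0.010006692529830698), [257, 0, 126, 49, 4112])
[132, 133, 134, 133, 133, 133, 134, 134, 133, 133, 133, 133, 133, 134, 119, 32, 34, 33, 33, 33, 31, 31, 30, 30, 26, 26, 25, 25, 27, 49, 60, 67, 79, 118, 110, 102, 102, 103, 103, 102, 102, 102, 102, 102, 102, 102, 102, 103, 102, 102, 102, 102, 102, 102, 102, 102, 102, 102, 102, 102, 102, 102, 102, 102, 102]
190 [135, 136, 135, 135, 135, 136, 135, 135, 135, 135, 135, 135, 51, 35, 34, 35, 34, 32, 33, 33, 32, 32, 32, 31, 31, 29, 27, 26, 26, 26, 26, 26, 26, 26, 26, 25, 25, 29, 30, 30, 30, 30, 31, 31, 121, 135, 136, 136, 135, 135, 135, 136, 136, 136, 136, 136, 136, 137, 137, 137]
200 [135, 135, 135, 135, 135, 135, 136, 135, 135, 135, 43, 35, 34, 34, 33, 33, 32, 31, 32, 30, 27, 26, 32, 45, 51, 54, 57, 59, 61, 60, 61, 58, 55, 50, 49, 36, 28, 25, 25, 25, 25, 29, 29, 29, 31, 31, 80, 135, 135, 135, 135, 135, 136, 135, 135, 136, 136, 136, 137, 137]
210 [135, 135, 135, 135, 135, 135, 136, 135, 131, 36, 34, 33, 33, 32, 32, 32, 35, 49, 61, 71, 90, 111, 118, 115, 106, 103, 102, 102, 102, 102, 103, 103, 103, 103, 110, 116, 117, 104, 78, 68, 51, 40, 26, 24, 23, 24, 24, 37, 75, 79, 82, 112, 133, 136, 137, 137, 136, 136, 136, 78]
220 [144, 142, 143, 143, 143, 143, 139, 139, 62, 33, 34, 33, 30, 35, 51, 92, 118, 106, 102, 102, 102, 102, 102, 102, 102, 102, 102, 103, 102, 102, 102, 102, 103, 102, 102, 102, 102, 102, 103, 103, 102, 114, 109, 70, 39, 24, 24, 24, 66, 74, 75, 93, 95, 94, 94, 94, 89, 92, 94, 94]
230 [144, 143, 136, 95, 94, 94, 94, 94, 62, 31, 29, 29, 67, 105, 104, 103, 103, 102, 102, 103, 102, 102, 102, 103, 102, 102, 102, 103, 103, 102, 102, 102, 102, 102, 103, 103, 102, 102, 102, 102, 103, 102, 102, 102, 110, 87, 47, 23, 74, 94, 94, 94, 95, 95, 94, 93, 93, 93, 94, 93]
```

```bash
python3 - <<'E'
from h import *
psi=1.859;X=np.array([np.cos(psi),np.sin(psi)]);Y=np.array([np.sin(psi),-np.cos(psi)])
p=np.load("pics/w15.npz")["p"][:2]
print("mat far edge",(wplane("w15",257,169,.004)-p)@X-.038,"dish far",(wplane("w15",257,197.5,.025)-p)@X-.03,(wplane("w15",257,206,.039)-p)@X-.03)
P=np.array([wplane("w15",u,v,.004) for u,v in ((205,190),(302.5,190),(199,200),(308,200),(257,169),(195,210))])
s=least_squares(lambda q:np.hypot(*(P-q).T)-.038,p);e=s.x-p;print("mat",s.x,e@X,e@Y,s.fun.round(4))
for v,a,b in((220,212,302),(230,205,308)): print("dish y",(wplane("w15",a,v,.03)-p)@Y,(wplane("w15",b,v,.03)-p)@Y)
E
```

```text
mat far edge 0.0012033336628864827 dish far -0.00024339542590382998 0.0007863304469327322
mat [0.45293496 0.00229982] 0.0012165716582555853 -0.0016364374868093501 [ 0.0002  0.0003 -0.0002 -0.0004  0.     -0.0002]
dish y -0.022946292310025457 0.023410641089115444
dish y -0.027018923771895992 0.02697829873549396
```

>>> {"fn": "send_rows", "kwargs": {"plan": [[[0,0,0,0.005,-0.0085,0,0],[0,0,0,0,0,0.05,0],[0,0,0,0,0,0.035,0],[0,0,0,0,0,0.015,0],[0,0,0,0,0,0,0],[0,0,0,0,0,0,0],[0,0,0,0,0,0,0]]]}}

```text
clock: 25.25
position: [0.4517, 0.001, 0.0208]
ee_rot: [0.598, 0.801, -0.0, -0.0]
ft_force: [-0.7, -0.1, 0.1]
grip_width: 0.679
grasp_force: 30.0
```

>>> {"fn": "send_rows", "kwargs": {"plan": [[[0,0,0,0,0,0.005,0],[0,0,0,0,0,0.003,0],[0,0,0,0,0,0,0],[0,0,0,0,0,0,0]]]}}

```text
clock: 25.58
position: [0.452, 0.001, 0.0199]
ee_rot: [0.598, 0.801, -0.0, 0.0]
ft_force: [-3.6, 0.4, 10.3]
grip_width: 0.675
grasp_force: 31.3
```

>>> {"fn": "send_rows", "kwargs": {"plan": [[[0,0,0,0,0,-0.005,0],[0,0,0,0,0,0,0],[0,0,0,0,0,0,0.7],[0,0,0,0,0,0,0.75],[0,0,0,0,0,0,0.8],[0,0,0,0,0,0,0.85],[0,0,0,0,0,0,0.85],[0,0,0,0,0,-0.1,0.85],[0,0,0,0,0,-0.18,0.85],[0,0,0,0,0,-0.19,1],[0,0,0,0,0,-0.19,1],[0,0,0,0,0,-0.19,1],[0,0,0,0,0,-0.19,1],[0,0,0,0,0,0,1],[0,0,0,0,0,0,1],[0,0,0,0,0,0,1]]]}}

```text
clock: 26.92
position: [0.4517, 0.0007, 0.2281]
ee_rot: [0.598, 0.801, -0.0, 0.0]
ft_force: [-0.2, 0.4, -0.8]
grip_width: 0.999
grasp_force: 0.0
```

```bash
python3 - <<'E'
from h import *
p,r,o=pose();print(p.round(4))
im=wcap("w16");g=cv2.cvtColor(im,cv2.COLOR_BGR2GRAY)
u,v=map(round,wproj("w16",[.453,.002,.004]));print(u,v)
print("col",v-40,g[v-40:v+42,u].tolist());print("row",u-42,g[v,u-42:u+44].tolist())
# mat_tip_box & bottle estimates
go(.5545,.357,.23,1.859)
E
```

```text
[0.4517 0.0007 0.2281]
258 159
col 119 [131, 132, 132, 132, 131, 132, 132, 131, 119, 80, 43, 37, 35, 35, 35, 36, 49, 78, 105, 108, 104, 102, 102, 103, 102, 102, 102, 102, 102, 102, 102, 101, 101, 102, 101, 101, 101, 101, 101, 101, 101, 101, 101, 101, 101, 101, 101, 100, 101, 101, 101, 101, 100, 101, 100, 100, 101, 101, 100, 101, 100, 99, 91, 82, 87, 87, 69, 43, 31, 54, 90, 93, 93, 92, 92, 91, 92, 92, 93, 93, 92, 92]
row 216 [141, 140, 140, 140, 140, 140, 140, 140, 141, 140, 135, 93, 45, 36, 36, 48, 70, 91, 93, 99, 101, 101, 102, 102, 102, 102, 101, 101, 101, 101, 101, 101, 101, 101, 101, 101, 101, 101, 101, 101, 101, 102, 101, 101, 101, 101, 101, 101, 100, 101, 102, 101, 101, 101, 101, 102, 101, 101, 101, 101, 101, 102, 101, 100, 89, 86, 71, 37, 32, 32, 32, 33, 45, 90, 136, 140, 140, 140, 140, 141, 140, 140, 140, 141, 140, 140]
turn [-0.001 -0.     0.   ] shift after turn [ 1.561  1.001 -0.012]
```

>>> {"fn": "send_rows", "kwargs": {"plan": [[[0,0,0,0.156,0.1,0,1],[0,0,0,0.156,0.1,0,1],[0,0,0,0.156,0.1,0,1],[0,0,0,0.156,0.1,0,1],[0,0,0,0.156,0.1,0,1],[0,0,0,0.156,0.1,0,1],[0,0,0,0.156,0.1,0,1],[0,0,0,0.156,0.1,0,1],[0,0,0,0.156,0.1,0,1],[0,0,0,0.156,0.1,0,1],[0,0,0,0,0,0,0.6],[0,0,0,0,0,0,0.6],[0,0,0,0,0,0,0.6],[0,0,0,0,0,0,0.6]]]}}

```text
clock: 28.13
position: [0.5551, 0.3557, 0.2275]
ee_rot: [0.599, 0.801, -0.001, 0.0]
ft_force: [0.6, 0.5, 0.9]
grip_width: 0.598
grasp_force: 0.0
```

```bash
python3 - <<'E'
from h import *
p,r,o=pose();print(p.round(4),o["grip_width"])
im=wcap("w17");g=cv2.cvtColor(im,cv2.COLOR_BGR2GRAY)
print(wproj("w17",[.5545,.357,.1]))
N,l,s,c=cv2.connectedComponentsWithStats((g<32).astype(np.uint8))
for i in range(1,N):
    if 200<s[i,4]<6000: print(c[i].round(1),s[i].tolist(),wplane("w17",*c[i],.1),wplane("w17",s[i,0]+s[i,2]/2,s[i,1]+s[i,3]/2,.1))
hsv=cv2.cvtColor(im,cv2.COLOR_BGR2HSV)
for nm,lo,hi in(("yellow",(22,150,40),(38,255,255)),("teal",(80,120,30),(95,255,255)),("brown",(5,80,30),(20,255,255))):
    N,l,s,c=cv2.connectedComponentsWithStats(cv2.inRange(hsv,lo,hi))
    for i in range(1,N):
        if s[i,4]>150: print(nm,c[i].round(1),s[i].tolist())
E
```

```text
[0.5551 0.3557 0.2275] 0.598051289437212
(np.float64(256.4782034694059), np.float64(183.65241512846814))
[262.9 179.1] [250, 164, 23, 31, 432] [0.55883089 0.36267223] [0.55768844 0.36199316]
[426.7 203.7] [409, 169, 35, 73, 254] [0.72919578 0.38626616] [0.72992702 0.38438298]
[473.7 212.2] [467, 192, 14, 40, 297] [0.80214605 0.39510074] [0.80249645 0.39542192]
yellow [209.4  84.5] [188, 64, 44, 42, 1388]
teal [331.3 201.6] [310, 175, 43, 55, 1504]
brown [261.8 161.6] [242, 148, 40, 37, 754]
```

```bash
python3 - <<'E'
from h import *
im=cv2.imread("pics/w17.png");
c=cv2.resize(im[135:215,215:295],(320,320),interpolation=cv2.INTER_CUBIC)
T=optics.camera("top")[:,:,::-1]
cv2.imwrite("pics/tnow.png",T)
print("row",im[180,236:290].sum(1).tolist());print("row170",im[170,236:290].sum(1).tolist());print("col",im[150:210,260].sum(1).tolist())
E
```

```text
row [342, 301, 297, 297, 298, 291, 253, 238, 229, 176, 116, 102, 99, 99, 99, 97, 97, 97, 96, 95, 95, 95, 96, 91, 89, 93, 92, 89, 87, 88, 91, 87, 90, 87, 89, 85, 84, 104, 165, 195, 219, 228, 238, 279, 288, 290, 290, 290, 289, 290, 287, 288, 289, 290]
row170 [445, 444, 439, 372, 326, 296, 247, 228, 235, 250, 247, 205, 129, 102, 96, 94, 92, 91, 91, 93, 94, 96, 93, 90, 90, 90, 90, 90, 91, 88, 87, 86, 87, 87, 87, 102, 149, 213, 225, 222, 222, 195, 184, 211, 227, 234, 284, 294, 293, 293, 292, 293, 291, 288]
col [267, 273, 273, 272, 272, 272, 271, 270, 272, 270, 270, 267, 246, 136, 95, 92, 93, 93, 93, 90, 90, 87, 93, 97, 96, 95, 92, 95, 99, 95, 89, 92, 91, 94, 93, 93, 91, 90, 96, 106, 102, 91, 88, 85, 88, 121, 207, 282, 292, 291, 291, 304, 330, 326, 297, 292, 291, 291, 291, 290]
```

>>> {"fn": "send_rows", "kwargs": {"plan": [[[0,0,0,0.016,0.013,0.1,0.6],[0,0,0,0,0,0.17,0.6],[0,0,0,0,0,0.17,0.6],[0,0,0,0,0,0.15,0.6],[0,0,0,0,0,0.065,0.6],[0,0,0,0,0,0,0.6],[0,0,0,0,0,0,0.45],[0,0,0,0,0,0,0.35],[0,0,0,0,0,0,0],[0,0,0,0,0,0,0],[0,0,0,0,0,0,0],[0,0,0,0,0,0,0]]], "squeeze": 35}}

```text
clock: 29.23
position: [0.5572, 0.3619, 0.1]
ee_rot: [0.598, 0.801, 0.002, 0.001]
ft_force: [-1.8, -0.4, 7.6]
grip_width: 0.282
grasp_force: 34.0
```

```bash
python3 - <<'E'
from h import *
p,r,o=pose();print(p.round(4),o["grip_width"])
im=wcap("w18")
psi=1.859
u,v=map(round,wproj("w18",[*p[:2],.1]));print(u,v)
print("col",v-40,im[v-40:v+40,u].sum(1).tolist())
hsv=cv2.cvtColor(im,cv2.COLOR_BGR2HSV);N,l,s,c=cv2.connectedComponentsWithStats(cv2.inRange(hsv,(5,80,30),(20,255,255)))
print([(c[i].round(1).tolist(),s[i].tolist()) for i in range(1,N) if s[i,4]>150])
E
```

```text
[0.5572 0.3619 0.1   ] 0.2822972854288455
257 265
col 225 [220, 189, 115, 62, 57, 52, 54, 51, 53, 49, 52, 52, 51, 50, 51, 54, 57, 48, 46, 49, 47, 47, 45, 43, 42, 45, 39, 46, 45, 46, 41, 40, 42, 39, 42, 45, 41, 39, 41, 43, 36, 39, 32, 36, 40, 34, 36, 35, 32, 37, 40, 36, 38, 40, 44, 39, 37, 37, 39, 41, 42, 50, 136, 270, 282, 282, 283, 281, 283, 281, 282, 282, 283, 283, 284, 283, 281, 283, 281, 281]
[([257.3, 216.1], [224, 195, 68, 47, 2064])]
```

>>> {"fn": "send_rows", "kwargs": {"plan": [[[0,0,0,0,0,-0.05,0],[0,0,0,0,0,-0.15,0],[0,0,0,0,0,-0.19,0],[0,0,0,0,0,-0.19,0],[0,0,0,0,0,-0.19,0],[0,0,0,0,0,-0.19,0],[0,0,0,0,0,0,0]]]}}

```text
clock: 29.87
position: [0.5571, 0.363, 0.299]
ee_rot: [0.598, 0.801, 0.005, 0.001]
ft_force: [0.5, 1.4, -1.8]
grip_width: 0.284
grasp_force: 33.9
```

>>> {"fn": "send_rows", "kwargs": {"plan": [[[0,0,0,-0.1,-0.008,0,0],[0,0,0,-0.18,-0.015,0,0],[0,0,0,-0.18,-0.015,0,0],[0,0,0,-0.18,-0.015,0,0],[0,0,0,-0.18,-0.015,0,0],[0,0,0,-0.18,-0.015,0,0],[0,0,0,-0.18,-0.015,0,0],[0,0,0,-0.18,-0.015,0,0],[0,0,0,-0.18,-0.015,0,0],[0,0,0,-0.18,-0.015,0,0],[0,0,0,-0.18,-0.015,0,0],[0,0,0,-0.18,-0.015,0,0],[0,0,0,-0.18,-0.015,0,0],[0,0,0,-0.18,-0.015,0,0],[0,0,0,-0.18,-0.015,0,0],[0,0,0,-0.18,-0.015,0,0],[0,0,0,-0.066,-0.003,0,0],[0,0,0,0,0,0,0],[0,0,0,0,0,0,0],[0,0,0,0,0,0,0]]]}}

```text
clock: 31.53
position: [0.6743, -0.2006, 0.2901]
ee_rot: [0.597, 0.802, 0.0, 0.0]
ft_force: [0.3, 1.2, -1.3]
grip_width: 0.285
grasp_force: 33.9
```

```bash
python3 - <<'E'
from h import *
p,r,o=pose();print(p.round(4),o["grip_width"])
im=wcap("w19");print(wproj("w19",[.6746,-.2011,.004]));print(matfit("w19",[.6746,-.2011]))
q=np.load("pics/w18.npz")["p"][:2];X=np.array([np.cos(1.859),np.sin(1.859)])
print("cap near edge centre offset",(wplane("w18",257,287,.1)-q)@X+.013)
hsv=cv2.cvtColor(im,cv2.COLOR_BGR2HSV);N,l,s,c=cv2.connectedComponentsWithStats(cv2.inRange(hsv,(5,80,30),(20,255,255)))
print([(c[i].round(1).tolist(),s[i].tolist()) for i in range(1,N) if s[i,4]>150])
E
```

```text
[ 0.6743 -0.2006  0.2901] 0.28484060293092434
(np.float64(256.38483340382055), np.float64(150.3973819792585))
(array([ 0.67135494, -0.19412896]), np.float64(0.0030798597886162356), [233, 154, 47, 20, 570])
cap near edge centre offset -0.0009151845241627786
[([393.5, 250.5], [319, 191, 132, 127, 2008]), ([258.3, 215.8], [227, 195, 65, 46, 2031])]
```

```bash
python3 - <<'E'
from h import *
g=cv2.cvtColor(cv2.imread("pics/w19.png"),cv2.COLOR_BGR2GRAY)
print("col 115",g[115:200,257].tolist());
for v in (140,147,154): print("row 215",g[v,215:300].tolist())
print(matfit("w19",[.6746,-.2011],thr=60),matfit("w19",[.6746,-.2011],thr=80))
E
```

```text
col 115 [160, 161, 161, 162, 161, 161, 159, 145, 65, 42, 42, 42, 42, 41, 42, 41, 41, 40, 40, 40, 40, 41, 41, 41, 41, 41, 41, 41, 41, 41, 41, 40, 40, 40, 40, 40, 40, 39, 39, 37, 38, 39, 38, 38, 38, 36, 32, 32, 32, 31, 31, 32, 31, 30, 31, 30, 32, 32, 35, 47, 69, 80, 82, 79, 77, 77, 80, 81, 81, 79, 73, 64, 60, 61, 74, 60, 45, 46, 48, 50, 77, 101, 103, 103, 104]
row 215 [172, 172, 172, 172, 172, 173, 172, 172, 172, 172, 172, 172, 172, 172, 169, 137, 81, 47, 42, 43, 41, 41, 42, 42, 41, 41, 42, 42, 41, 41, 41, 42, 42, 42, 42, 41, 40, 41, 42, 41, 41, 42, 41, 41, 41, 42, 41, 42, 41, 42, 41, 41, 41, 41, 41, 41, 41, 41, 41, 41, 41, 41, 42, 41, 44, 65, 124, 168, 172, 172, 172, 172, 173, 173, 173, 173, 173, 173, 173, 173, 173, 173, 174, 174, 173]
row 215 [172, 172, 172, 172, 172, 172, 173, 172, 172, 173, 172, 172, 172, 167, 121, 57, 42, 41, 41, 41, 41, 41, 41, 40, 41, 41, 40, 40, 39, 40, 40, 40, 40, 40, 40, 38, 40, 40, 40, 39, 40, 40, 40, 40, 40, 41, 40, 40, 40, 40, 41, 40, 41, 41, 40, 41, 40, 41, 41, 41, 40, 40, 40, 40, 40, 42, 48, 93, 166, 173, 172, 173, 173, 173, 172, 173, 172, 173, 173, 173, 173, 173, 173, 174, 173]
row 215 [114, 114, 115, 115, 116, 122, 127, 130, 150, 165, 168, 170, 172, 169, 146, 92, 48, 40, 39, 40, 40, 39, 40, 39, 40, 40, 40, 39, 39, 39, 38, 39, 38, 39, 40, 38, 39, 38, 39, 39, 38, 39, 37, 39, 39, 39, 38, 39, 39, 39, 39, 39, 39, 39, 36, 38, 39, 35, 34, 35, 39, 39, 39, 39, 41, 42, 59, 131, 168, 172, 172, 172, 173, 172, 173, 173, 173, 172, 173, 173, 173, 173, 173, 173, 174]
(array([ 0.67311888, -0.20004227]), np.float64(0.0018442763270956862), [230, 124, 52, 51, 2091]) (array([ 0.62625267, -0.18995917]), np.float64(0.008960262736145428), [189, 87, 35, 79, 365])
```

>>> {"fn": "send_rows", "kwargs": {"plan": [[[0,0,0,0.005,-0.005,0.15,0],[0,0,0,0,0,0.17,0],[0,0,0,0,0,0.17,0],[0,0,0,0,0,0.17,0],[0,0,0,0,0,0.12,0],[0,0,0,0,0,0.05,0],[0,0,0,0,0,0,0],[0,0,0,0,0,0,0],[0,0,0,0,0,0,0]]]}}

```text
clock: 32.33
position: [0.6742, -0.201, 0.1261]
ee_rot: [0.598, 0.802, 0.001, 0.001]
ft_force: [-0.1, -0.2, -1.3]
grip_width: 0.287
grasp_force: 33.9
```

```bash
python3 - <<'E'
from h import *
p,r,o=pose();print(p.round(4),o["grip_width"])
im=wcap("w20");g=cv2.cvtColor(im,cv2.COLOR_BGR2GRAY);u,v=map(int,wproj("w20",[*p[:2],.004]));print(u,v)
print("col",v-60,g[v-60:v+30,u].tolist())
P=[]
for vv in range(v-36,v+8,4):
    w=np.where(g[vv,u-75:u+75]<70)[0]+u-75; print(vv,w[0],w[-1]); P+=[wplane("w20",w[0]-.3,vv,.004),wplane("w20",w[-1]+.3,vv,.004)]
P=np.array(P);X=np.array([np.cos(1.859),np.sin(1.859)]);Y=np.array([X[1],-X[0]])
s=least_squares(lambda q:np.hypot(*(P-q).T)-.038,p[:2],loss="soft_l1",f_scale=.0007);e=s.x-p[:2];print(s.x,e@X/.2,e@Y/.2,s.fun.round(4))
E
```

```text
[ 0.6742 -0.201   0.1261] 0.2868051011396164
256 187
col 127 [170, 170, 170, 170, 171, 171, 171, 171, 171, 171, 171, 170, 170, 170, 165, 119, 64, 46, 44, 44, 44, 44, 43, 43, 43, 43, 41, 42, 42, 42, 42, 42, 40, 41, 40, 39, 39, 39, 39, 39, 38, 37, 33, 31, 32, 34, 37, 46, 66, 85, 86, 85, 83, 83, 85, 86, 86, 84, 77, 68, 64, 66, 78, 64, 48, 51, 52, 49, 70, 90, 92, 92, 92, 94, 95, 96, 97, 98, 98, 99, 99, 98, 99, 99, 99, 99, 99, 98, 98, 98]
151 230 280
155 225 285
159 222 288
163 219 291
167 218 293
171 216 294
175 215 295
179 214 296
183 214 297
187 213 297
191 214 296
[ 0.67330818 -0.20097248] 0.0012326139604804554 -0.004444357717916611 [ 0.0006  0.0006  0.0006  0.0005  0.0001 -0.      0.     -0.0001 -0.001
 -0.0003 -0.0009 -0.001  -0.0012 -0.0013 -0.001  -0.0012 -0.0014 -0.0007
 -0.0005 -0.0007 -0.001  -0.0012]
```

>>> {"fn": "send_rows", "kwargs": {"plan": [[[0,0,0,0.005,-0.004,0.04,0],[0,0,0,0,0,0.035,0],[0,0,0,0,0,0.015,0],[0,0,0,0,0,0.008,0],[0,0,0,0,0,0,0],[0,0,0,0,0,0,0]]]}}

```text
clock: 32.88
position: [0.672, -0.2008, 0.1042]
ee_rot: [0.598, 0.801, -0.0, 0.0]
ft_force: [-2.4, -0.4, 3.4]
grip_width: 0.286
grasp_force: 34.4
```

```bash
python3 - <<'E'
from h import *
X=np.array([np.cos(1.859),np.sin(1.859)]);p=np.load("pics/w20.npz")["p"]
print("base offset",(wplane("w20",256,174.5,p[2]-.1)-p[:2])@X-.022)
E
```

```text
base offset -0.004064424594313394
```

>>> {"fn": "send_rows", "kwargs": {"plan": [[[0,0,0,0,0,-0.01,0],[0,0,0,0.007,0,0,0],[0,0,0,0,0,0.01,0],[0,0,0,0,0,0.003,0],[0,0,0,0,0,0,0],[0,0,0,0,0,0,0]]]}}

```text
clock: 33.38
position: [0.672, -0.1992, 0.1041]
ee_rot: [0.598, 0.801, 0.0, 0.001]
ft_force: [-1.0, -0.6, 6.0]
grip_width: 0.29
grasp_force: 34.9
```

>>> {"fn": "send_rows", "kwargs": {"plan": [[[0,0,0,0,0,-0.002,0],[0,0,0,0,0,0,0.35],[0,0,0,0,0,0,0.45],[0,0,0,0,0,0,0.55],[0,0,0,0,0,0,0.6],[0,0,0,0,0,0,0.6],[0,0,0,0,0,-0.1,0.6],[0,0,0,0,0,-0.19,0.6],[0,0,0,0,0,-0.19,0.6],[0,0,0,0,0,-0.19,0.6],[0,0,0,-0.1,-0.17,0,0.8],[0,0,0,-0.1,-0.17,0,1],[0,0,0,-0.1,-0.17,0,1],[0,0,0,-0.1,-0.17,0,1],[0,0,0,-0.1,-0.17,0,1],[0,0,0,0,0,0,1],[0,0,0,0,0,0,1]]]}}

```text
clock: 34.8
position: [0.535, -0.3468, 0.2376]
ee_rot: [0.6, 0.8, -0.001, 0.0]
ft_force: [-0.2, 0.1, 0.3]
grip_width: 1.0
grasp_force: 0.0
```

```bash
python3 - <<'E'
from h import *
p,r,o=pose();print(p.round(4),o["clock"])
T=optics.camera("top")[:,:,::-1];im=wcap("w21")
a=cv2.resize(T[130:260,110:400],(800,359),interpolation=cv2.INTER_CUBIC)
u,v=map(int,wproj("w21",[.673,-.2,.05]));print(u,v)
x0=min(max(u-80,0),512-160);y0=min(max(v-55,0),384-110)
b=cv2.resize(im[y0:y0+110,x0:x0+160],(349,240),interpolation=cv2.INTER_CUBIC);q=cv2.resize(optics.camera("scene")[:,:,::-1][140:290,130:350],(352,240))
cv2.imwrite("pics/final.png",np.vstack([a,cv2.copyMakeBorder(np.hstack([b,q]),0,0,0,800-701,cv2.BORDER_CONSTANT)]))
E
```

```text
[ 0.535  -0.3468  0.2376] 34.8
408 84
```

View pics/final.png

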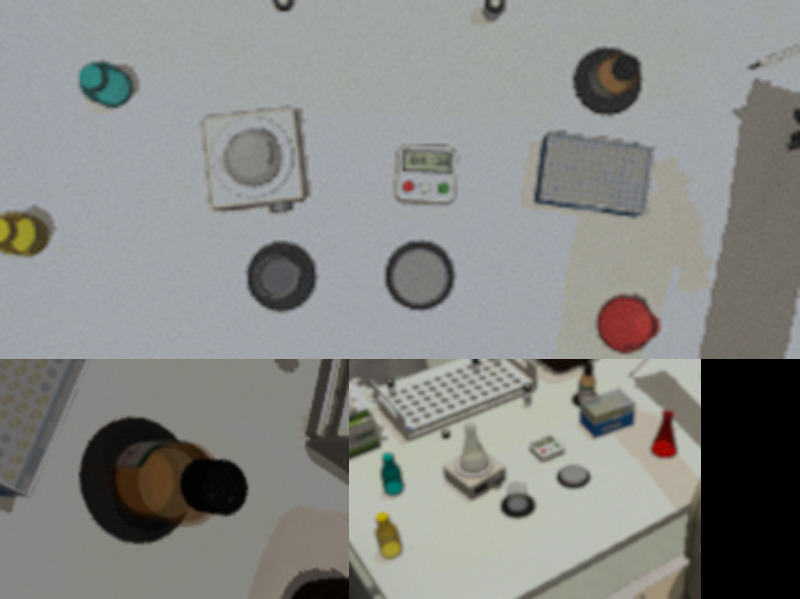

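The flask, beaker and dish look centred and the timer and tip box look undisturbed. The bottle at (615,75) may sit off its mat at (607,80), so I'll check that numerically.

```bash
python3 - <<'E'
from h import *
T=optics.camera("top")[:,:,::-1].copy();im=cv2.imread("pics/w21.png")
for nm,I,f,pr in(("top",T,lambda u,v,z:plane("top",u,v,z),lambda P:proj("top",P)),("w21",im,lambda u,v,z:wplane("w21",u,v,z),lambda P:wproj("w21",P))):
    S=6 if nm=="top" else 3
    u,v=pr([.673,-.2,.02]);r=32 if nm=="top" else 60
    x0,y0=int(u)-r//2-4,int(v)-r//2-4
    hsv=cv2.cvtColor(I,cv2.COLOR_BGR2HSV)
    sub=hsv[max(y0,0):y0+r+8,x0:x0+r+8]
    sat=sub[...,1]; val=sub[...,2]
    bro=(sat>90)&(sub[...,0]<22)&(val>35)
    ys,xs=np.where(bro);print(nm,"brown u",xs.min()+x0,xs.max()+x0,"v",ys.min()+max(y0,0),ys.max()+max(y0,0))
    ang=np.linspace(0,6.28,60)
    for cx,cy in((.673,-.2),):
        B=np.array([pr([cx+.022*np.cos(t),cy+.022*np.sin(t),.004]) for t in ang]);M=np.array([pr([cx+.038*np.cos(t),cy+.038*np.sin(t),.004]) for t in ang])
        C=np.array([pr([cx+.013*np.cos(t),cy+.013*np.sin(t),.104]) for t in ang])
        for k,q in(("base",B),("mat",M),("cap",C)): print("  pred",k,"u",q[:,0].min().round(1),q[:,0].max().round(1),"v",q[:,1].min().round(1),q[:,1].max().round(1))
    g=cv2.cvtColor(I,cv2.COLOR_BGR2GRAY);N,l,s,c=cv2.connectedComponentsWithStats((g<(75 if nm=="top" else 48)).astype(np.uint8))
    for i in range(1,N):
        if s[i,4]>60 and np.hypot(*(c[i]-[u,v]))<45: print("  dark",s[i].tolist())
E
```

```text
top brown u 327 340 v 150 164
  pred base u 322.3 336.7 v 152.4 166.7
  pred mat u 317.0 341.9 v 147.2 171.9
  pred cap u 331.2 340.4 v 149.0 158.1
  dark [318, 148, 24, 23, 388]
w21 brown u 381 424 v 67 104
  pred base u 376.3 406.5 v 67.2 101.2
  pred mat u 364.6 416.8 v 54.9 113.5
  pred cap u 423.3 444.4 v 72.0 98.4
  dark [365, 56, 76, 57, 2306]
```

>>> {"fn": "send_rows", "kwargs": {"plan": [[[0,0,0,0.1,0.17,0,1],[0,0,0,0.1,0.17,0,1],[0,0,0,0.1,0.17,0,1],[0,0,0,0.1,0.17,0,1],[0,0,0,0.1,0.17,0,1],[0,0,0,0,0,0,1],[0,0,0,0,0,0,1],[0,0,0,0,0,0,1],[0,0,0,0,0,0,1]]]}}

```text
clock: 35.75
position: [0.6714, -0.2, 0.2377]
ee_rot: [0.598, 0.801, -0.0, 0.0]
ft_force: [-0.1, 0.0, 0.3]
grip_width: 0.998
grasp_force: 0.0
```

```bash
python3 - <<'E'
from h import *
p,r,o=pose();print(p.round(4))
im=wcap("w22");X=np.array([np.cos(1.859),np.sin(1.859)]);Y=np.array([X[1],-X[0]])
u,v=wproj("w22",[*p[:2],.104]);u,v=int(u),int(v);S=im.astype(int).sum(2)
print("cap row",u-25,S[v+3,u-25:u+26].tolist());print("cap col",v-30,S[v-30:v+30,u].tolist())
g=S//3;mu,mv=map(int,wproj("w22",[.673,-.2,.004]));print(u,v,mu,mv)
P=[]
for vv in range(mv-26,mv+30,4):
    row=g[vv,mu-45:mu+45];w=np.where(row<75)[0]+mu-45;print(vv,w[0],w[-1],end="; ")
    P+=[wplane("w22",w[0]-.3,vv,.004),wplane("w22",w[-1]+.3,vv,.004)]
P=np.array(P);s=least_squares(lambda q:np.hypot(*(P-q).T)-.038,[.673,-.2],loss="soft_l1",f_scale=.0007);e=s.x-p[:2];print("mat",s.x,e@X,e@Y,np.median(abs(s.fun)))
bm=(im[...,2].astype(int)-im[...,0]>12)[mv-45:mv+45,mu-45:mu+45];ys,xs=np.where(bm);print("brown",xs.min()+mu-45,xs.max()+mu-45,ys.min()+mv-45,ys.max()+mv-45)
E
```

```text
[ 0.6714 -0.2     0.2377]
cap row 231 [281, 281, 282, 281, 282, 281, 279, 279, 280, 279, 267, 161, 85, 69, 72, 72, 72, 69, 70, 70, 67, 67, 69, 62, 68, 74, 65, 67, 71, 68, 68, 67, 66, 70, 69, 69, 66, 68, 107, 201, 225, 247, 270, 279, 279, 281, 281, 285, 281, 283, 281]
cap col 153 [231, 233, 235, 235, 238, 236, 236, 234, 235, 235, 232, 234, 210, 113, 74, 70, 69, 67, 70, 70, 70, 72, 74, 75, 71, 68, 77, 75, 75, 68, 69, 67, 68, 74, 70, 69, 70, 70, 73, 75, 69, 70, 74, 75, 108, 195, 273, 281, 281, 282, 280, 281, 280, 279, 279, 277, 279, 278, 278, 280]
256 183 257 158
132 244 272; 136 238 278; 140 234 282; 144 232 284; 148 230 286; 152 229 287; 156 229 287; 160 229 287; 164 228 287; 168 230 286; 172 232 284; 176 234 281; 180 238 277; 184 242 273; mat [ 0.67321375 -0.20030934] -0.0007583504430486079 0.0016390352901331417 0.0006127557111652859
brown 212 301 113 202
```

The bottle is about 2 mm from its mat's centre and upright, so everything is in place. Handing in.

```bash
python3 -c "
from workcell import job
print(job.hand_in())"
```

```text
the job is handed in; nothing more can be done
None
```

I handed in the job at about 36 s, done in the order asked: flask on the stirrer, then beaker, petri dish and brown bottle on their mats. All four look upright; flask, dish and bottle measured within about 2 mm of centre, the beaker was only checked by eye, and the timer and tip box showed no visible shift.

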